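Clear and load the press tray with brass sleeves from the stock drawer

ROBOT

A 6-joint arm with a two-finger parallel gripper is mounted at the origin on the work surface. World frame = base frame: x ahead of the robot, y to its left, z up, the work surface at z = 0. Lengths are in m, angles in degrees, forces in N, time in s.
With the tool pointing down it reaches from about 0.375 to 0.9 m from the base axis. Payload 3.1 kg.
Tool frame: the origin (TCP) lies at the very end of the fingers, on their centre line; the grasp point (between the pads) lies 19 mm behind it (bot.tcp_to_grasp is the distance from the TCP to the grasp point, in m); z points along the fingers, y is the line along which they close (so a half turn about z gives the same grasp; the last joint's range is limited). The gripper opens to 87 mm and grips with 3 to 60 N. Pads are 19 mm wide; open, the fingers measure 117 mm over their backs; the gripper's body (75 mm by 190 mm) begins 51 mm behind the grasp point.
Start: joints at [59.731, 30.224, 82.088, -0, 67.689, -10.227], TCP at [0.214, 0.587, 0.223] pointing down, gripper open.
Joint ranges: [-176.69, 176.69], [-43.24, 126.21], [12.49, 139.97], [-82, 262], [0, 151.66], [-163.58, 163.58]. Speed limits (degrees/s): [159.86, 159.86, 180, 180, 180, 180].

INTERFACE

Orientations are given as a 3x3 rotation matrix whose columns are the frame's x, y, z axes.
In Python, from rig import telemetry, capture, camera_info, job, bot gives the robot as it stands. The module is installed in compiled form; this text tells all that it offers.
- The arm moves only by the tool carry_out, never from a script. Its argument "deltas" is a list that holds one entry, the list of rows, each a list of 7 numbers: the shift along the tool's x, y, z scaled (see below), then the turn, a rotation vector about the tool's x, y, z scaled (see below), then the closure, from -1 (fully open) to 1 (shut). In form: [[[dx, dy, dz, ax, ay, az, claw], ...]]. A call has exactly 10 rows; each row is the pose to reach, as a shift and turn from the pose commanded when the call began, along the tool's axes at that moment, turning the shorter way round; what a row does not reach only later rows make up. The controller multiplies each number of a shift by 15 cm and each number of a turn by 360 degrees. A row lasts 1/12 s, in which the tool goes at most 41.7 mm and 7.16 degrees, less where a joint would pass 70% of its speed; a pose out of reach is approached as far as the arm can. A call with a number of a shift or a turn outside -1 to 1 is refused whole. A call with a gripper value outside its range is refused whole. The fingers move at their own pace and stop on an object; the grip force is fixed at half the most. Time passes only in rows, so rows that repeat a pose let the fingers close, or fill a call up. It gives the time, the measured TCP pose, the force, the opening and the grip force at its end, in the units of the state.
- telemetry.read_state(): the state, without advancing time (a new reading comes with each control period).
- capture(name): name is "scene" or "side" or "wrist"; returns the picture (400x640x3 uint8, red, green, blue); there is no depth.
- camera_info(name): a dict with "mtx" (3x3 intrinsics, pixels), "cam_to_world" (4x4, takes a point from camera to world coordinates); the wrist camera has in their place "T_tool_cam" (4x4, takes a point from camera to tool coordinates, whose origin is the TCP and whose axes are the flange's). Camera axes: x right, y down, z forward; pixel columns grow to the right and rows downward; lengths in m; the calibration is good to about 2 mm. A picture is of the moment at which its call begins: read the wrist's pose just before it. camera_info takes no time and is no camera call.
- job.hand_in(): hands the job in; it is judged then, once.
The state is a dict: "time_s": time; "joint_positions": joint angles; "qvel": joint speeds; "tau": joint torques, N m; "position": TCP position; "tcp_rot": TCP orientation; "force": force on the tool from outside, world axes, zero at the start; "moment": the same for the moment, N m; "opening": opening from 0.0 (shut) to 1.0 (fully open); "grasp_force": force on a finger pad.
Only numpy, scipy, OpenCV 4.12 (cv2) and the standard library are available. Lean on these libraries where they do the work, as an engineer would, in place of code of your own. Each camera call takes 0.05 s, during which the arm holds its last target. There are 200 camera calls.

TASK

Pull the stock drawer well open, move the two black iron caps left in the steel carrier tray into the drawer, and pick every brass hexagon sleeve out from among the other fittings in the drawer into the tray while it stands in front of the press. Then slide the loaded tray into the slotted bed of the red press until it is fully home against the back stop. Finish with the drawer pushed fully shut and the couplings, caps and stopper still inside it; do not disturb the oil can, jar and wrench.

Things in the scene. Friction and masses are not known exactly. Their poses are not given: they have to be found in the camera images.
- cabinet: Wooden drawer cabinet, fixed, 210 mm deep, 310 mm wide (y), 75 mm high; origin on its underside, x from the robot side to its back, z up. The drawer front overlaps the cabinet: when shut its outer face is at x = -112 mm and the cabinet top's front edge at x = -87 mm; the back is at x = 112 mm. One drawer.
- drawer_handle (a point): Middle of the drawer's brass bar handle: 110 mm long, about 10 mm thick, level across the drawer front (along local y), 35 mm out from the front, 45 mm above the bench. x points into the cabinet, z up. The dark drawer front reaches 62 mm above the bench.
- drawer_in (a point): Centre of the drawer's inner floor, 16 mm above the bench, moving with the drawer; x into the cabinet (the drawer is pulled along -x), z up. Inside 160 mm (x) by 272 mm (y); side and back walls rise 18 mm above the inner floor, the front 46 mm. The handle bar is at x = -127 mm, z = 29 mm from here.
- drawer (a joint): How far the drawer is pulled out in m: 0 fully shut, 0.165 fully open. Starts shut or a little ajar.
- press: Red hand press, fixed. Its slotted bed opens toward the robot (-x) and has a stop bar at the back. Origin: bed centre at bench level; x points from the mouth to the stop, z up. When the tray is home against the stop, its origin and axes agree with these. Behind the stop stands a column with a head 220 mm up that reaches forward to x = 25 mm; the lever is not used.
- press_mouth (a point): Middle of the bed's mouth, 60 mm before the bed centre, at bench level, axes as the press. The bed is two cheeks 212 mm apart inside, 40 mm high, with lips on top reaching 12 mm inward (their underside 40 mm above the bench); flared lead-ins extend 25 mm out before the mouth. The tray slides on the bench top; the stop is 46 mm high.
- tray: Loose steel carrier tray, 100 mm (x) by 200 mm (y), rim 22 mm high, walls and floor 4 mm thick; origin at the centre of its underside. A dark wood handle block sticks out of its -x side toward the robot. Starts on the bench before the press mouth with the two iron caps in it. About 0.35 kg.
- tray_handle (a point): Grip point in the tray's handle block, 84 mm from the tray centre along -x, 26 mm above the bench. The block is 14 mm wide (y), 40 mm high from the bench, and runs from x = -110 to -50 mm of the tray.
- sleeve1: Brass ferrule sleeve, hexagon outside, 30 mm across flats (flats face +x, -x and every 60 degrees), 28 mm high, dark 19 mm bore; origin at the centre of its underside, z along its axis. Starts upright in the drawer; 3 to 5 of the five are present.
- sleeve2: Brass ferrule sleeve, hexagon outside, 30 mm across flats (flats face +x, -x and every 60 degrees), 28 mm high, dark 19 mm bore; origin at the centre of its underside, z along its axis. Starts upright in the drawer; 3 to 5 of the five are present.
- sleeve3: Brass ferrule sleeve, hexagon outside, 30 mm across flats (flats face +x, -x and every 60 degrees), 28 mm high, dark 19 mm bore; origin at the centre of its underside, z along its axis. Starts upright in the drawer; 3 to 5 of the five are present.
- sleeve4: Brass ferrule sleeve, hexagon outside, 30 mm across flats (flats face +x, -x and every 60 degrees), 28 mm high, dark 19 mm bore; origin at the centre of its underside, z along its axis. Starts upright in the drawer; 3 to 5 of the five are present.
- sleeve5: Brass ferrule sleeve, hexagon outside, 30 mm across flats (flats face +x, -x and every 60 degrees), 28 mm high, dark 19 mm bore; origin at the centre of its underside, z along its axis. Starts upright in the drawer; 3 to 5 of the five are present.
- coupling1: Round copper coupling, 36 mm diameter, 36 mm high, standing in the drawer; stays there. Origin at the centre of its underside.
- coupling2: Round copper coupling, 36 mm diameter, 36 mm high, standing in the drawer; stays there. Origin at the centre of its underside.
- cap1: Black domed iron cap, 40 mm diameter, 30 mm high, its lower 24 mm straight; starts flat in the tray, belongs in the drawer. Origin at the centre of its underside.
- cap2: Black domed iron cap, 40 mm diameter, 30 mm high, its lower 24 mm straight; starts flat in the tray, belongs in the drawer. Origin at the centre of its underside.
- stopper: White ceramic sink stopper, 43 mm diameter, 38 mm high with its knob, in the drawer; stays there. Origin at the centre of its underside.
- oil_can: Green bottle-shaped oil can, 60 mm diameter, 150 mm high; bystander. Origin at the centre of its underside.
- jar: Amber jar with a steel cap, 56 mm diameter, 65 mm high; bystander. Origin at the centre of its underside.
- wrench: Steel wrench, 180 mm long, lying on the bench to the left; bystander. Origin at its middle.
Not all that is in view belongs to the job. What is shaped like the cap2 but brown is not meant.

How it is judged (in metres and radians):
On the way, in this order (a step that is already met when the one before it is completed fails the run):
1. the drawer is pulled well open (at least 130 mm) (value of joint drawer above 0.13 m), for 0.2 s.
2. every sleeve is in the tray, the tray still being in front of the bed (its centre at least 60 mm short of home) (x of sleeve1 in the frame of tray between -0.046 and 0.046 m and y of sleeve1 in the frame of tray between -0.096 and 0.096 m and z of sleeve1 in the frame of tray between -0.005 and 0.034 m and x of sleeve2 in the frame of tray between -0.046 and 0.046 m and y of sleeve2 in the frame of tray between -0.096 and 0.096 m and z of sleeve2 in the frame of tray between -0.005 and 0.034 m and x of sleeve3 in the frame of tray between -0.046 and 0.046 m and y of sleeve3 in the frame of tray between -0.096 and 0.096 m and z of sleeve3 in the frame of tray between -0.005 and 0.034 m and x of sleeve4 in the frame of tray between -0.046 and 0.046 m and y of sleeve4 in the frame of tray between -0.096 and 0.096 m and z of sleeve4 in the frame of tray between -0.005 and 0.034 m and x of sleeve5 in the frame of tray between -0.046 and 0.046 m and y of sleeve5 in the frame of tray between -0.096 and 0.096 m and z of sleeve5 in the frame of tray between -0.005 and 0.034 m and x of tray in the frame of press below -0.06 m), for 0.3 s.
3. the loaded tray is fully home in the bed (x of sleeve1 in the frame of tray between -0.046 and 0.046 m and y of sleeve1 in the frame of tray between -0.096 and 0.096 m and z of sleeve1 in the frame of tray between -0.005 and 0.034 m and x of sleeve2 in the frame of tray between -0.046 and 0.046 m and y of sleeve2 in the frame of tray between -0.096 and 0.096 m and z of sleeve2 in the frame of tray between -0.005 and 0.034 m and x of sleeve3 in the frame of tray between -0.046 and 0.046 m and y of sleeve3 in the frame of tray between -0.096 and 0.096 m and z of sleeve3 in the frame of tray between -0.005 and 0.034 m and x of sleeve4 in the frame of tray between -0.046 and 0.046 m and y of sleeve4 in the frame of tray between -0.096 and 0.096 m and z of sleeve4 in the frame of tray between -0.005 and 0.034 m and x of sleeve5 in the frame of tray between -0.046 and 0.046 m and y of sleeve5 in the frame of tray between -0.096 and 0.096 m and z of sleeve5 in the frame of tray between -0.005 and 0.034 m and x of tray in the frame of press between -0.008 and 0.008 m and y of tray in the frame of press between -0.012 and 0.012 m and angle between the x axis of tray and the x axis of press, either way round below 0.1 rad and angle between tray's own z axis and vertical below 0.08 rad), for 0.2 s.
At the end, for the whole second after the job is handed in: All sleeves present lie in the tray (standing or lying); the tray is home in the press bed within 8 mm of the stop, square within 0.1 rad; the drawer is shut to within 8 mm with couplings, caps and stopper inside it; all at rest (all of step 3 and x of coupling1 in the frame of drawer_in between -0.08 and 0.08 m and y of coupling1 in the frame of drawer_in between -0.136 and 0.136 m and z of coupling1 in the frame of drawer_in between -0.005 and 0.04 m and x of coupling2 in the frame of drawer_in between -0.08 and 0.08 m and y of coupling2 in the frame of drawer_in between -0.136 and 0.136 m and z of coupling2 in the frame of drawer_in between -0.005 and 0.04 m and x of stopper in the frame of drawer_in between -0.08 and 0.08 m and y of stopper in the frame of drawer_in between -0.136 and 0.136 m and z of stopper in the frame of drawer_in between -0.005 and 0.04 m and x of cap1 in the frame of drawer_in between -0.08 and 0.08 m and y of cap1 in the frame of drawer_in between -0.136 and 0.136 m and z of cap1 in the frame of drawer_in between -0.005 and 0.04 m and x of cap2 in the frame of drawer_in between -0.08 and 0.08 m and y of cap2 in the frame of drawer_in between -0.136 and 0.136 m and z of cap2 in the frame of drawer_in between -0.005 and 0.04 m and linear speed of each of sleeve1, sleeve2, sleeve3, sleeve4, sleeve5, tray below 0.02 m/s and value of joint drawer below 0.008 m); the robot touches nothing.
It fails at once if the oil can, jar or wrench is pushed more than 40 mm from its place (distance of any of oil_can, jar, wrench from where it was at the start of the episode above 0.04 m).
Of sleeve1, sleeve2, sleeve3, sleeve4, sleeve5 only 3 to 5 are there at a start; the rules pass over those that are not, and their reading is None.
At some moment in a run one of sleeve1, sleeve2, sleeve3, sleeve4, sleeve5, tray may be knocked a few centimetres aside while the robot is not near it.
Once in a run the grip may slacken for a moment while it holds something.
It also fails if it takes over 210 s, if anything falls off the work surface, if the arm or the gripper's body presses on something with over 40 N, if the wrist force passes 120 N, or if a joint passes its speed limit or range.

## Working session

There is one attempt and no reset: what is moved stays moved. The work goes in short steps, Python scripts to look and compute and a tool call to move; the robot and the scene stay as the last step left them, time stands still between calls to the robot, and variables do not carry over. Pictures are saved under pics/ and viewed, at most 14 in all, crops included, and the job is handed in when it is done.

Besides the shell and the picture viewer there is one more tool, called in YAML: its name, and indented under it one key for each argument. carry_out: Moves the arm, as the interface text tells. Its arguments: {"type":"object","properties":{"deltas":{"type":"array","items":{"type":"array","items":{"type":"array","items":{"type":"number"}}}}},"required":["deltas"]}

```bash
mkdir -p pics; cat > h.py <<'E'
import numpy as np, cv2
from rig import telemetry, capture, camera_info, job, bot
def save(n,img): cv2.imwrite(f'pics/{n}.png',cv2.cvtColor(img,cv2.COLOR_RGB2BGR))
def cam(name):
    i=camera_info(name)
    if name=='wrist':
        s=telemetry.read_state();T=np.eye(4);T[:3,:3]=s['tcp_rot'];T[:3,3]=s['position'];T=T@np.array(i['T_tool_cam'])
    else: T=np.array(i['cam_to_world'])
    return np.array(i['mtx']),T
def px(c,u,v,z):
    K,T=c; d=T[:3,:3]@np.linalg.solve(K,[u,v,1.]); o=T[:3,3]
    return o+d*(z-o[2])/d[2]
def proj(c,p):
    K,T=c; q=K@(T[:3,:3].T@(np.array(p)-T[:3,3])); return q[:2]/q[2]
E
python3 - <<'E'
from h import *
for n in('scene','side'):
    save(n+'0',capture(n)); K,T=cam(n); print(n,K.round(1).tolist(),T.round(3).tolist())
i=camera_info('wrist');print(np.round(i['T_tool_cam'],3).tolist(),np.round(i['mtx'],1).tolist())
s=telemetry.read_state();print(np.round(s['tcp_rot'],3).tolist(),s['position'],s['opening'])
E
```

```text
scene [[479.4, 0.0, 322.2], [0.0, 479.4, 197.3], [0.0, 0.0, 1.0]] [[-0.254, 0.782, -0.569, 1.338], [0.967, 0.214, -0.137, 0.262], [0.014, -0.585, -0.811, 1.17], [0.0, 0.0, 0.0, 1.0]]
side [[427.3, 0.0, 316.2], [0.0, 427.3, 197.3], [0.0, 0.0, 1.0]] [[0.956, -0.148, 0.255, 0.258], [-0.295, -0.515, 0.805, -0.899], [0.013, -0.844, -0.536, 0.698], [0.0, 0.0, 0.0, 1.0]]
[[0.001, -0.957, -0.291, 0.08], [1.0, 0.001, 0.0, -0.0], [-0.0, -0.291, 0.957, -0.162], [0.0, 0.0, 0.0, 1.0]] [[354.8, 0.0, 315.7], [0.0, 354.8, 194.1], [0.0, 0.0, 1.0]]
[[-0.939, 0.343, -0.001], [0.343, 0.939, -0.002], [0.0, -0.002, -1.0]] [0.21381115 0.58658589 0.22168817] 1.0001325832396897
```

View pics/scene0.png

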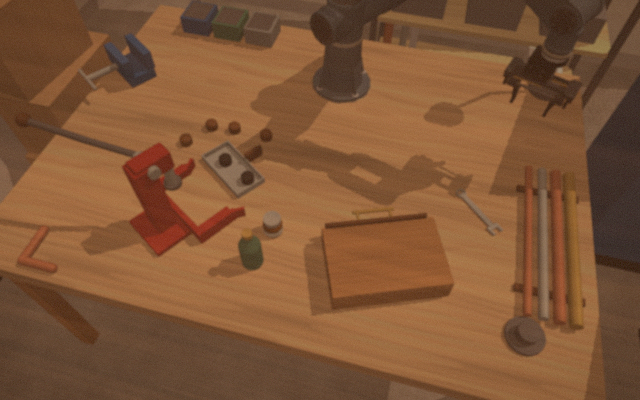

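View pics/side0.png

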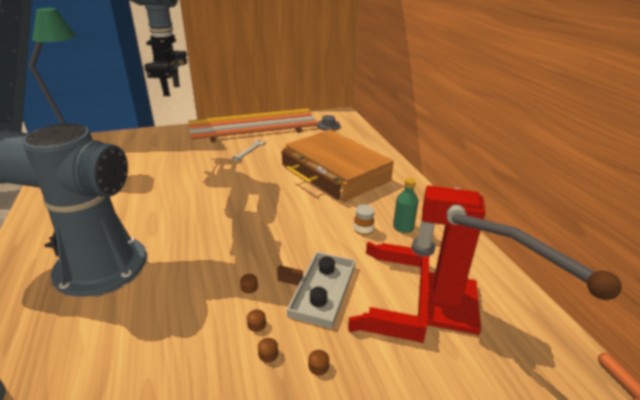

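The scene view shows the cabinet at about (385,260) with its handle at (374,212), the tray at (233,168) with caps at (225,160) and (247,178), and the press with its mouth toward the tray. Four brown decoys are around (185–266,125–140). The side view agrees.

```bash
python3 - <<'E'
from h import *
c=cam('scene');d=cam('side')
for n,u,v,z in[('hL',355,213,.045),('hR',392,210,.045),('cap',225,159,.025),('cap',247,177,.025),('can',250,266,0),('jar',272,236,0),('trayh',255,152,.04),('dec',266,134,.02),('dec',235,128,.02),('dec',211,125,.02),('dec',185,140,.02)]:
    print(n,px(c,u,v,z).round(3))
for n,u,v,z in[('hL',287,166,.045),('hR',315,180,.045),('cap',327,265,.025),('cap',319,297,.025),('can',404,230,0),('jar',364,231,0),('trayh',290,274,.04),('dec',249,284,.02),('dec',257,321,.02),('dec',268,350,.02),('dec',319,362,.02)]:
    print(n,px(d,u,v,z).round(3))
def big(n,x,y,w,h,k):
    im=cv2.cvtColor(cv2.imread(f'pics/{n}0.png'),cv2.COLOR_BGR2RGB)[y:y+h,x:x+w]; return cv2.resize(im,None,fx=k,fy=k,interpolation=cv2.INTER_CUBIC)
save('crop1',big('scene',120,110,340,200,2.35))
# poly approximations: tray metal
im=cv2.imread('pics/scene0.png');hsv=cv2.cvtColor(im,cv2.COLOR_BGR2HSV)
print(hsv[165,235],hsv[150,222],hsv[260,385],hsv[211,375])
E
```

```text
hL [0.578 0.175 0.045]
hR [0.54  0.275 0.045]
cap [ 0.473 -0.261  0.025]
cap [ 0.522 -0.17   0.025]
can [ 0.792 -0.067  0.   ]
jar [ 0.686 -0.039  0.   ]
trayh [ 0.433 -0.175  0.04 ]
dec [ 0.334 -0.174  0.02 ]
dec [ 0.335 -0.28   0.02 ]
dec [ 0.343 -0.361  0.02 ]
dec [ 0.428 -0.416  0.02 ]
hL [0.534 0.288 0.045]
hR [0.595 0.177 0.045]
cap [ 0.515 -0.179  0.025]
cap [ 0.467 -0.272  0.025]
can [ 0.772 -0.076  0.   ]
jar [ 0.665 -0.05   0.   ]
trayh [ 0.421 -0.2    0.04 ]
dec [ 0.33  -0.185  0.02 ]
dec [ 0.328 -0.295  0.02 ]
dec [ 0.335 -0.37   0.02 ]
dec [ 0.419 -0.423  0.02 ]
[ 14  96 141] [ 15  95 137] [ 12 169 142] [ 13 154 137]
```

View pics/crop1.png

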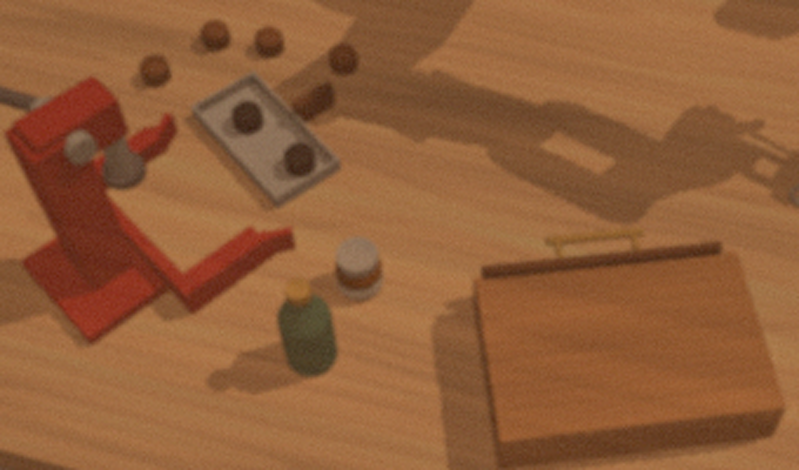

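```bash
cat >> h.py <<'E'
def pose():
    s=telemetry.read_state();R=np.array(s['tcp_rot']);p=np.array(s['position'])
    return [*p,np.degrees(np.arctan2(R[1,1],R[0,1]))]
def plan(wps,start=None):
    """waypoints (x,y,z,yaw of tool y); tool vertical; prints dx,dy,dz,az in move units"""
    q=list(start or pose()); print('from',np.round(q,4))
    for w in wps:
        w=list(w); a=np.radians(q[3]); D=np.array(w[:3])-q[:3]
        dx=-np.sin(a)*D[0]+np.cos(a)*D[1]; dy=np.cos(a)*D[0]+np.sin(a)*D[1]
        da=(w[3]-q[3]+180)%360-180
        print(np.round(w,3),'->',np.round([dx/.15,dy/.15,-D[2]/.15],3).tolist(),'az',round(-da/360,4), 'BIG' if max(abs(dx),abs(dy),abs(D[2]))>.15 or abs(da)>70 else '')
        q=w
E
python3 - <<'E'
from h import *
plan([(.329,.467,.21,54),(.445,.348,.2,38),(.56,.228,.2,20.8)])
c=cam('scene')
q=[px(c,120+u/2.35,110+v/2.35,.022) for u,v in[(192,107),(253,76),(340,163),(277,205)]]
print(np.round(q,3).tolist(),np.mean(q,0))
q=[px(c,120+u/2.35,110+v/2.35,.075) for u,v in[(474,283),(737,252),(783,407),(498,441)]]
print(np.round(q,3).tolist(),np.mean(q,0))
E
```

```text
from [ 0.2138  0.5866  0.2217 69.9597]
[ 0.329  0.467  0.21  54.   ] -> [-0.995, -0.486, 0.078] az 0.0443 
[ 0.445  0.348  0.2   38.   ] -> [-1.092, -0.187, 0.067] az 0.0444 BIG
[ 0.56   0.228  0.2   20.8  ] -> [-1.102, 0.112, -0.0] az 0.0478 BIG
[[0.476, -0.337, 0.022], [0.403, -0.28, 0.022], [0.514, -0.117, 0.022], [0.598, -0.172, 0.022]] [ 0.49774483 -0.22638456  0.022     ]
[[0.676, 0.104, 0.075], [0.555, 0.389, 0.075], [0.74, 0.461, 0.075], [0.857, 0.177, 0.075]] [0.70696458 0.28257372 0.075     ]
```

carry_out:
  deltas:
    - [[-0.25, -0.12, 0.02, 0, 0, 0.011, -1], [-0.5, -0.24, 0.04, 0, 0, 0.022, -1], [-0.75, -0.37, 0.06, 0, 0, 0.033, -1], [-0.995, -0.486, 0.078, 0, 0, 0.044, -1], [-0.995, -0.486, 0.078, 0, 0, 0.044, -1], [-0.995, -0.486, 0.078, 0, 0, 0.044, -1], [-0.995, -0.486, 0.078, 0, 0, 0.044, -1], [-0.995, -0.486, 0.078, 0, 0, 0.044, -1], [-0.995, -0.486, 0.078, 0, 0, 0.044, -1], [-0.995, -0.486, 0.078, 0, 0, 0.044, -1]]

```text
time_s: 0.93
position: [0.3283, 0.4685, 0.2109]
tcp_rot: [[-0.812, 0.584, -0.0], [0.584, 0.812, 0.0], [0.0, 0.0, -1.0]]
force: [-0.1, -0.7, -0.8]
opening: 1.002
grasp_force: 0.0
```

carry_out:
  deltas:
    - [[-0.25, -0.04, 0.02, 0, 0, 0.011, -1], [-0.5, -0.1, 0.04, 0, 0, 0.022, -1], [-0.75, -0.14, 0.06, 0, 0, 0.033, -1], [-1, -0.18, 0.067, 0, 0, 0.044, -1], [-1, -0.18, 0.067, 0, 0, 0.044, -1], [-1, -0.18, 0.067, 0, 0, 0.044, -1], [-1, -0.18, 0.067, 0, 0, 0.044, -1], [-1, -0.18, 0.067, 0, 0, 0.044, -1], [-1, -0.18, 0.067, 0, 0, 0.044, -1], [-1, -0.18, 0.067, 0, 0, 0.044, -1]]

```text
time_s: 1.77
position: [0.434, 0.3588, 0.2009]
tcp_rot: [[-0.621, 0.783, -0.0], [0.783, 0.621, 0.0], [0.0, -0.0, -1.0]]
force: [-0.2, 0.2, -0.0]
opening: 0.999
grasp_force: 0.0
```

carry_out:
  deltas:
    - [[-0.25, 0.03, 0, 0, 0, 0.012, -0.5], [-0.5, 0.06, 0, 0, 0, 0.024, 0], [-0.75, 0.09, 0, 0, 0, 0.036, 0.3], [-1, 0.11, 0, 0, 0, 0.048, 0.3], [-1, 0.11, 0, 0, 0, 0.048, 0.3], [-1, 0.11, 0, 0, 0, 0.048, 0.3], [-1, 0.11, 0, 0, 0, 0.048, 0.3], [-1, 0.11, 0, 0, 0, 0.048, 0.3], [-1, 0.11, 0, 0, 0, 0.048, 0.3], [-1, 0.11, 0, 0, 0, 0.048, 0.3]]

```text
time_s: 2.6
position: [0.5399, 0.2514, 0.2009]
tcp_rot: [[-0.361, 0.933, -0.0], [0.933, 0.361, 0.0], [0.0, -0.0, -1.0]]
force: [0.6, -0.2, 0.2]
opening: 0.375
grasp_force: 0.0
```

```bash
python3 - <<'E'
from h import *
c=cam('wrist');im=capture('wrist');save('w1',im)
print(pose(),telemetry.read_state()['opening'])
print(proj(c,(.558,.226,.045)))
E
```

```text
[np.float64(0.5401145324650981), np.float64(0.2511923431101571), np.float64(0.20089602010127272), np.float64(21.113855377665747)] 0.3664385488353119
[323.47720242 207.26804839]
```

View pics/w1.png

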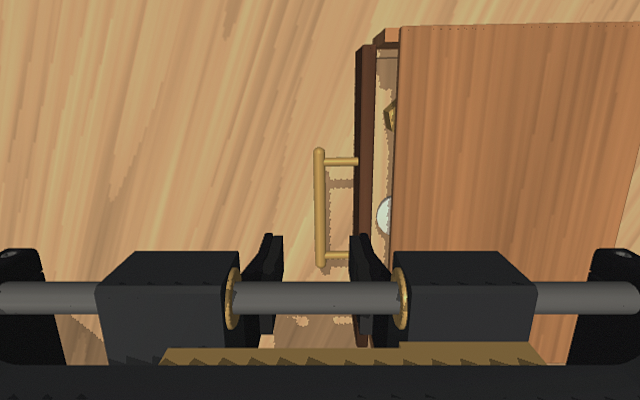

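The wrist view shows the handle bar from (319,150) to (320,267). The drawer is slightly ajar, with brass and white parts visible inside, and the opened fingers sit at columns about 275 and 360.

```bash
python3 - <<'E'
from h import *
c=cam('wrist')
a=px(c,319,150,.049);b=px(c,320,267,.049);m=(a+b)/2;print(a,b,m,np.linalg.norm(a-b),np.degrees(np.arctan2(*(a-b)[[1,0]]))-90)
# drawer front edge top z=.062, cabinet edges
print(px(c,364,45,.062),px(c,402,27,.075),px(c,395,300,.075))
u=np.array([np.cos(np.radians(21.5)),np.sin(np.radians(21.5))])
x,y=m[:2]
plan([(x,y,.11,21.5),(x,y,.03,21.5),(x-.14*u[0],y-.14*u[1],.03,21.5)])
E
```

```text
[0.53409022 0.27583132 0.049     ] [0.57732277 0.16785482 0.049     ] [0.5557065  0.22184307 0.049     ] 0.11630983112871461 21.82059627157095
[0.53590763 0.36814779 0.062     ] [0.55623646 0.38787022 0.075     ] [0.6496892 0.1742305 0.075    ]
from [ 0.5401  0.2512  0.2009 21.1139]
[ 0.556  0.222  0.11  21.5  ] -> [-0.22, 0.026, 0.606] az -0.0011 
[ 0.556  0.222  0.03  21.5  ] -> [0.0, 0.0, 0.533] az -0.0 
[ 0.425  0.171  0.03  21.5  ] -> [0.0, -0.933, -0.0] az -0.0
```

carry_out:
  deltas:
    - [[-0.11, 0.013, 0.15, 0, 0, -0.001, 0.45], [-0.22, 0.026, 0.3, 0, 0, -0.002, 0.45], [-0.22, 0.026, 0.45, 0, 0, -0.002, 0.45], [-0.22, 0.026, 0.606, 0, 0, -0.002, 0.45], [-0.22, 0.026, 0.606, 0, 0, -0.002, 0.45], [-0.22, 0.026, 0.606, 0, 0, -0.002, 0.45], [-0.22, 0.026, 0.7, 0, 0, -0.002, 0.45], [-0.22, 0.026, 0.8, 0, 0, -0.002, 0.45], [-0.22, 0.026, 0.8, 0, 0, -0.002, 0.45], [-0.22, 0.026, 0.8, 0, 0, -0.002, 0.45]]

```text
time_s: 3.48
position: [0.5567, 0.2213, 0.0819]
tcp_rot: [[-0.371, 0.929, 0.001], [0.929, 0.371, 0.0], [-0.0, 0.001, -1.0]]
force: [0.8, -0.3, 0.6]
opening: 0.275
grasp_force: 0.0
```

carry_out:
  deltas:
    - [[0, 0, 0.07, 0, 0, 0, 0.45], [0, 0, 0.14, 0, 0, 0, 0.45], [0, 0, 0.21, 0, 0, 0, 0.45], [0, 0, 0.28, 0, 0, 0, 0.45], [0, 0, 0.34, 0, 0, 0, 0.45], [0, 0, 0.34, 0, 0, 0, 0.7], [0, 0, 0.34, 0, 0, 0, 1], [0, 0, 0.34, 0, 0, 0, 1], [0, 0, 0.34, 0, 0, 0, 1], [0, 0, 0.34, 0, 0, 0, 1]]

```text
time_s: 4.32
position: [0.5563, 0.2207, 0.0296]
tcp_rot: [[-0.37, 0.929, -0.0], [0.929, 0.37, -0.0], [-0.0, -0.0, -1.0]]
force: [-0.6, 0.4, -5.1]
opening: 0.115
grasp_force: 30.0
```

carry_out:
  deltas:
    - [[0, -0.06, 0, 0, 0, 0, 1], [0, -0.17, 0, 0, 0, 0, 1], [0, -0.3, 0, 0, 0, 0, 1], [0, -0.44, 0, 0, 0, 0, 1], [0, -0.58, 0, 0, 0, 0, 1], [0, -0.72, 0, 0, 0, 0, 1], [0, -0.85, 0, 0, 0, 0, 1], [0, -0.95, 0, 0, 0, 0, 1], [0, -1, 0, 0, 0, 0, 1], [0, -1, 0, 0, 0, 0, 1]]

```text
time_s: 5.15
position: [0.4151, 0.1635, 0.0296]
tcp_rot: [[-0.371, 0.929, -0.002], [0.929, 0.371, -0.002], [-0.001, -0.003, -1.0]]
force: [0.6, -6.5, -9.6]
opening: 0.114
grasp_force: 30.0
```

carry_out:
  deltas:
    - [[0, 0, 0, 0, 0, 0, 1], [0, 0, 0, 0, 0, 0, 0.6], [0, 0, 0, 0, 0, 0, 0.45], [0, 0, 0, 0, 0, 0, 0.45], [0, 0, -0.2, 0, 0, 0, 0.45], [0, 0, -0.45, 0, 0, 0, 0.45], [0, 0, -0.7, 0, 0, 0, 0.45], [0, 0, -0.95, 0, 0, 0, 0], [0, 0, -1, 0, 0, 0, -1], [0, 0, -1, 0, 0, 0, -1]]

```text
time_s: 5.98
position: [0.4193, 0.1659, 0.183]
tcp_rot: [[-0.37, 0.929, 0.009], [0.929, 0.37, 0.001], [-0.002, 0.009, -1.0]]
force: [0.7, 0.2, 0.5]
opening: 0.421
grasp_force: 0.0
```

```bash
python3 - <<'E'
from h import *
u=np.array([np.cos(np.radians(21.8)),np.sin(np.radians(21.8))])
p=pose();f=np.array(p[:2])+.127*u;print(f)
# camera centre sees beneath about tool x offset; place camera over drawer
plan([(*(f-0.*u),.30,21.8)])
E
```

```text
[0.53719848 0.21304861]
from [ 0.4193  0.1659  0.183  21.746 ]
[ 0.537  0.213  0.3   21.8  ] -> [0.001, 0.847, -0.78] az -0.0001
```

carry_out:
  deltas:
    - [[0, 0.2, -0.2, 0, 0, 0, -1], [0, 0.4, -0.4, 0, 0, 0, -1], [-0.1, 0.6, -0.6, 0, 0, 0, -1], [-0.3, 0.84, -0.78, 0, 0, 0, -1], [-0.4, 0.84, -0.78, 0, 0, 0, -1], [-0.4, 0.84, -0.78, 0, 0, 0, -1], [-0.4, 0.84, -0.78, 0, 0, 0, -1], [-0.4, 0.84, -0.78, 0, 0, 0, -1], [-0.4, 0.84, -0.78, 0, 0, 0, -1], [-0.4, 0.84, -0.78, 0, 0, 0, -1]]

```text
time_s: 6.82
position: [0.5546, 0.1567, 0.2954]
tcp_rot: [[-0.371, 0.929, -0.003], [0.929, 0.371, -0.0], [0.001, -0.003, -1.0]]
force: [-0.1, 0.1, 0.6]
opening: 0.998
grasp_force: 0.0
```

```bash
python3 - <<'E'
from h import *
c=cam('wrist');im=capture('wrist');save('w2',im);print(pose());np.savez('w2.npz',K=c[0],T=c[1])
E
```

```text
[np.float64(0.5549596344735195), np.float64(0.15673201130059655), np.float64(0.2958141654885108), np.float64(21.775736604036698)]
```

View pics/w2.png

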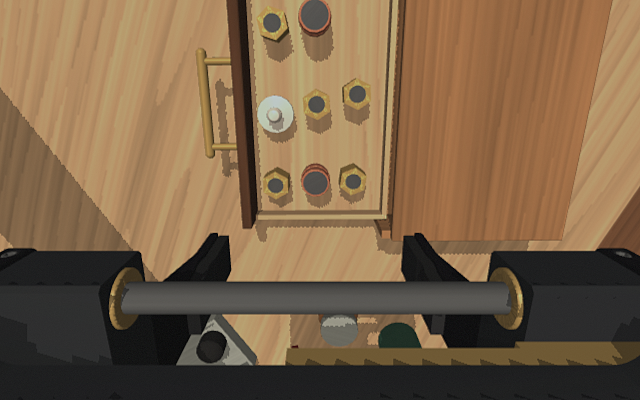

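The wrist view shows five brass hexagons at (272,23), (317,104), (357,94), (276,185) and (353,181). The copper couplings are at (314,16) and (315,181), and the stopper is at (275,115). The grid slot at about (355,20) is free.

```bash
cat >> h.py <<'E'
def bores(im,lst,r=13,thr=95):
    g=cv2.GaussianBlur(cv2.cvtColor(im,cv2.COLOR_RGB2GRAY),(3,3),0);hs=cv2.cvtColor(im,cv2.COLOR_RGB2HSV)[...,1]
    out=[]
    for u,v in lst:
        m=np.zeros_like(g);cv2.circle(m,(u,v),r,255,-1)
        b=((m>0)&(g<thr)&(hs<90)).astype(np.uint8)
        n,l,s,ct=cv2.connectedComponentsWithStats(b);k=1+np.argmax(s[1:,4]);out.append((*ct[k],s[k,4]))
    return np.array(out)
E
python3 - <<'E'
from h import *
im=cv2.cvtColor(cv2.imread('pics/w2.png'),cv2.COLOR_BGR2RGB);z=np.load('w2.npz');c=(z['K'],z['T'])
L=[(272,23),(317,104),(357,94),(276,185),(353,181),(314,16),(315,181)]
for u,v in L[:1]+L[5:6]: print(im[v,u],im[v-12,u])
B=bores(im,L);th=np.radians(21.8);R=np.array([[np.cos(th),np.sin(th)],[-np.sin(th),np.cos(th)]])
f=np.array([.4151,.1635])+.127*R[0]
for l,b in zip(L,B):
    h=.052 if l in L[5:] else .044
    p=px(c,b[0],b[1],h);print(l,b.round(1),p.round(4),'loc',(R@(p[:2]-f)).round(4))
p=px(c,275,115,.05);print('stop',p.round(3),R@(p[:2]-f))
for q in[(255,218,.034),(388,217,.034),(394,20,.034)]: p=px(c,*q);print('corner',p.round(3),R@(p[:2]-f))
t=[cv2.resize(im[max(v-22,0):max(v-22,0)+44,u-22:u+22],(260,260),interpolation=cv2.INTER_CUBIC) for u,v in L[:5]]+[np.zeros((260,260,3),np.uint8)]
save('hex',np.vstack([np.hstack(t[:3]),np.hstack(t[3:])]))
E
```

```text
[85 83 80] [187 157  86]
[86 85 82] [86 84 81]
(272, 23) [271.5  22.3 229. ] [0.4568 0.2735 0.044 ] loc [-0.0475  0.0867]
(317, 104) [316.2 104.1 184. ] [0.5322 0.2129 0.044 ] loc [0.     0.0024]
(357, 94) [357.   93.7 197. ] [0.5705 0.2405 0.044 ] loc [0.0458 0.0138]
(276, 185) [275.1 185.1 153. ] [0.5215 0.1062 0.044 ] loc [-0.0495 -0.0928]
(353, 181) [352.9 181.3 159. ] [0.6069 0.1456 0.044 ] loc [ 0.0444 -0.0878]
(314, 16) [314.1  15.9 521. ] [0.4971 0.2948 0.052 ] loc [-0.0021  0.0915]
(315, 181) [315.  182.6 420. ] [0.5644 0.1291 0.052 ] loc [-0.0012 -0.0874]
stop [0.494 0.185 0.05 ] [-0.04622964 -0.00929998]
corner [0.512 0.053 0.034] [-0.07776431 -0.13901739]
corner [0.669 0.117 0.034] [ 0.09154939 -0.13733875]
corner [0.578 0.326 0.034] [0.08444806 0.09056738]
```

View pics/hex.png

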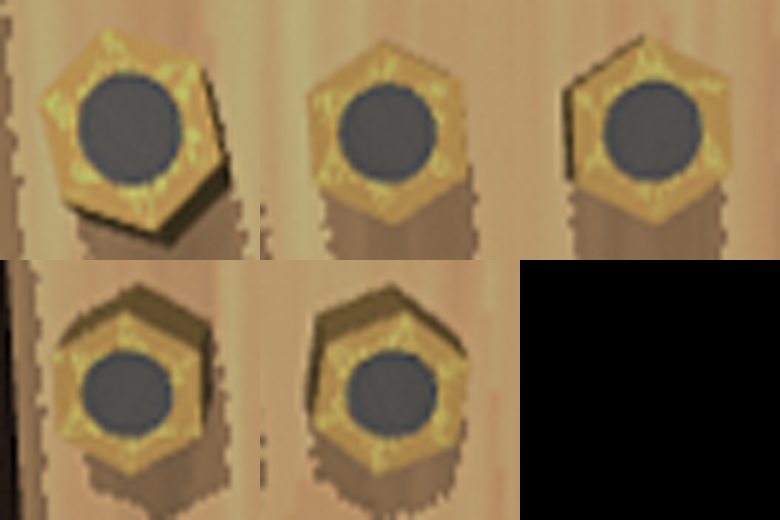

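The crop shows each hexagon's orientation: B, C and D have vertices near image vertical, A is tilted about +12°, and E about -8°. I have a grip direction for each. Next I look at the tray.

```bash
python3 - <<'E'
from h import *
plan([(.54,.03,.27,38),(.515,-.1,.25,55),(.5,-.226,.25,55)])
E
```

```text
from [ 0.555   0.1567  0.2958 21.7757]
[5.4e-01 3.0e-02 2.7e-01 3.8e+01] -> [-0.748, -0.406, 0.172] az -0.0451 
[ 0.515 -0.1    0.25  55.   ] -> [-0.58, -0.665, 0.133] az -0.0472 
[ 0.5   -0.226  0.25  55.   ] -> [-0.4, -0.745, -0.0] az 0.0
```

carry_out:
  deltas:
    - [[-0.25, -0.14, 0.06, 0, 0, -0.015, -1], [-0.5, -0.28, 0.12, 0, 0, -0.03, -1], [-0.748, -0.406, 0.17, 0, 0, -0.045, -1], [-0.83, -0.56, 0.2, 0, 0, -0.058, -1], [-0.92, -0.72, 0.23, 0, 0, -0.07, -1], [-1, -0.9, 0.26, 0, 0, -0.085, -1], [-1, -0.9, 0.3, 0, 0, -0.092, -1], [-1, -0.9, 0.3, 0, 0, -0.092, -1], [-1, -0.9, 0.3, 0, 0, -0.092, -1], [-1, -0.9, 0.3, 0, 0, -0.092, -1]]

```text
time_s: 7.7
position: [0.487, -0.0326, 0.2522]
tcp_rot: [[-0.817, 0.576, 0.001], [0.576, 0.817, -0.0], [-0.001, 0.001, -1.0]]
force: [1.1, 0.3, -0.1]
opening: 0.998
grasp_force: 0.0
```

```bash
python3 - <<'E'
from h import *
plan([(.5,-.226,.25,55)])
E
```

```text
from [ 4.87000e-01 -3.26000e-02  2.52200e-01  5.48316e+01]
[ 0.5   -0.226  0.25  55.   ] -> [-0.813, -1.004, 0.014] az -0.0005 BIG
```

carry_out:
  deltas:
    - [[-0.2, -0.25, 0.01, 0, 0, 0, -1], [-0.4, -0.5, 0.01, 0, 0, 0, -1], [-0.6, -0.75, 0.01, 0, 0, 0, -1], [-0.81, -1, 0.01, 0, 0, 0, -1], [-0.81, -1, 0.01, 0, 0, 0, -1], [-0.81, -1, 0.01, 0, 0, 0, -1], [-0.81, -1, 0.01, 0, 0, 0, -1], [-0.81, -1, 0.01, 0, 0, 0, -1], [-0.81, -1, 0.01, 0, 0, 0, -1], [-0.81, -1, 0.01, 0, 0, 0, -1]]

```text
time_s: 8.53
position: [0.4995, -0.224, 0.2504]
tcp_rot: [[-0.819, 0.574, -0.0], [0.574, 0.819, 0.0], [0.0, 0.0, -1.0]]
force: [-0.1, -0.1, -0.5]
opening: 1.001
grasp_force: 0.0
```

```bash
python3 - <<'E'
from h import *
c=cam('wrist');im=capture('wrist');save('w3',im);print(pose());np.savez('w3.npz',K=c[0],T=c[1])
E
```

```text
[np.float64(0.4994687373185447), np.float64(-0.22422436378779467), np.float64(0.25045562653126807), np.float64(54.951233030652595)]
```

View pics/w3.png

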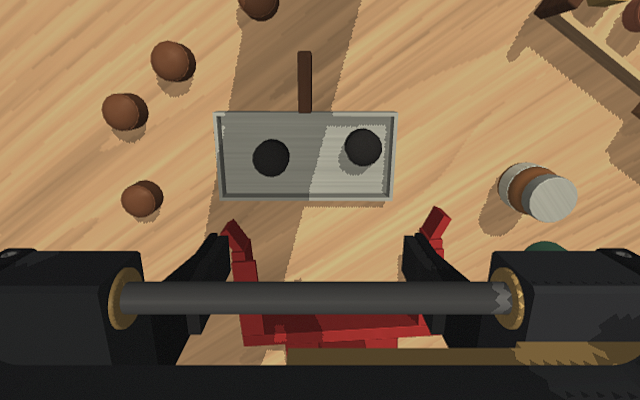

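The tray rim runs from (215,113) to (397,113) and down to (223,199)–(392,199). The caps are at (271,157) and (363,147), the press lead-ins at (232,222) and (438,210), and the jar at (535,190).

```bash
python3 - <<'E'
from h import *
im=cv2.cvtColor(cv2.imread('pics/w3.png'),cv2.COLOR_BGR2RGB);z=np.load('w3.npz');c=(z['K'],z['T'])
q=np.array([px(c,u,v,.022) for u,v in[(215,112),(397,112),(392,200),(223,200)]]);ctr=q.mean(0)
print(q.round(4).tolist(),ctr)
d=q[1]-q[0];print('len',np.linalg.norm(d),np.linalg.norm(q[2]-q[1]),'yaw y',np.degrees(np.arctan2(d[1],d[0])),np.degrees(np.arctan2(*(q[2]-q[3])[[1,0]])))
h0=px(c,305,51,.04);print('handle end',h0, 'dir',np.degrees(np.arctan2(*(ctr-h0)[[1,0]])),np.linalg.norm(ctr[:2]-h0[:2]))
caps=[px(c,271,157,.024),px(c,363,147,.024)];print(caps)
for n in[(232,222),(438,210)]: print('lead',px(c,*n,.045))
a=caps[1]
th=np.radians(21.8);R=np.array([[np.cos(th),np.sin(th)],[-np.sin(th),np.cos(th)]]);f=np.array([.4151,.1635])+.127*R[0]
print('slot',f+R.T@[.046,.084])
plan([(a[0],a[1],.1,55),(a[0],a[1],.009,55)])
E
```

```text
[[0.394, -0.2823, 0.022], [0.5061, -0.1219, 0.022], [0.588, -0.1782, 0.022], [0.476, -0.3384, 0.022]] [ 0.49103713 -0.23019487  0.022     ]
len 0.1956595011970714 0.09938630738525742 yaw y 55.021248092901715 55.01659925057277
handle end [ 0.40130604 -0.16805036  0.04      ] dir -34.70507432772555 0.10914948448833656
[array([ 0.46743146, -0.2620648 ,  0.024     ]), array([ 0.51657053, -0.1723949 ,  0.024     ])]
lead [ 0.49915224 -0.33705638  0.045     ]
lead [ 0.61781965 -0.14288136  0.045     ]
slot [0.54453315 0.30573945]
from [ 0.4995 -0.2242  0.2505 54.9512]
[ 0.517 -0.172  0.1   55.   ] -> [0.105, 0.348, 1.003] az -0.0001 BIG
[ 5.17e-01 -1.72e-01  9.00e-03  5.50e+01] -> [0.0, 0.0, 0.607] az 0.0
```

```bash
cat >> h.py <<'E'
th=np.radians(21.8);RD=np.array([[np.cos(th),-np.sin(th)],[np.sin(th),np.cos(th)]]);FD=np.array([.4151,.1635])+.127*RD[:,0]
def D(x,y): return FD+RD@[x,y]
TC=np.array([.491,-.230]);tt=np.radians(-35);RT=np.array([[np.cos(tt),-np.sin(tt)],[np.sin(tt),np.cos(tt)]])
def T_(x,y): return TC+RT@[x,y]
E
python3 - <<'E'
from h import *
p=(.468,-.263)
plan([(*p,.1,55),(*p,.009,55),(*p,.16,55)])
s=D(.046,.084);print(s)
plan([(.53,-.12,.16,70),(.56,.03,.16,90),(.555,.17,.16,105),(*s,.16,111.8),(*s,.022,111.8),(*s,.2,111.8)],[*p,.16,55])
E
```

```text
from [ 0.4995 -0.2242  0.2505 54.9512]
[ 0.468 -0.263  0.1   55.   ] -> [0.023, -0.332, 1.003] az -0.0001 BIG
[ 4.68e-01 -2.63e-01  9.00e-03  5.50e+01] -> [0.0, 0.0, 0.607] az 0.0 
[ 0.468 -0.263  0.16  55.   ] -> [0.0, 0.0, -1.007] az 0.0 BIG
[0.54453315 0.30573945]
from [ 0.468 -0.263  0.16  55.   ]
[ 0.53 -0.12  0.16 70.  ] -> [0.208, 1.018, -0.0] az -0.0417 BIG
[5.6e-01 3.0e-02 1.6e-01 9.0e+01] -> [0.154, 1.008, -0.0] az -0.0556 BIG
[  0.555   0.17    0.16  105.   ] -> [0.033, 0.933, -0.0] az -0.0417 
[  0.545   0.306   0.16  111.8  ] -> [-0.167, 0.892, -0.0] az -0.0189 
[5.450e-01 3.060e-01 2.200e-02 1.118e+02] -> [-0.0, 0.0, 0.92] az -0.0 
[  0.545   0.306   0.2   111.8  ] -> [-0.0, 0.0, -1.187] az -0.0 BIG
```

carry_out:
  deltas:
    - [[0.01, -0.15, 0.15, 0, 0, 0, -0.6], [0.023, -0.33, 0.3, 0, 0, 0, -0.15], [0.023, -0.332, 0.5, 0, 0, 0, -0.15], [0.023, -0.332, 0.7, 0, 0, 0, -0.15], [0.023, -0.332, 0.85, 0, 0, 0, -0.15], [0.023, -0.332, 1, 0, 0, 0, -0.15], [0.023, -0.332, 1, 0, 0, 0, -0.15], [0.023, -0.332, 1, 0, 0, 0, -0.15], [0.023, -0.332, 1, 0, 0, 0, -0.15], [0.023, -0.332, 1, 0, 0, 0, -0.15]]

```text
time_s: 9.42
position: [0.469, -0.265, 0.102]
tcp_rot: [[-0.818, 0.575, 0.003], [0.575, 0.818, -0.002], [-0.003, -0.0, -1.0]]
force: [0.2, 0.3, -0.4]
opening: 0.576
grasp_force: 0.0
```

carry_out:
  deltas:
    - [[0, 0, 0.15, 0, 0, 0, -0.15], [0, 0, 0.3, 0, 0, 0, -0.15], [0, 0, 0.42, 0, 0, 0, -0.15], [0, 0, 0.54, 0, 0, 0, -0.15], [0, 0, 0.61, 0, 0, 0, -0.15], [0, 0, 0.61, 0, 0, 0, 0.2], [0, 0, 0.61, 0, 0, 0, 1], [0, 0, 0.61, 0, 0, 0, 1], [0, 0, 0.61, 0, 0, 0, 1], [0, 0, 0.61, 0, 0, 0, 1]]

```text
time_s: 10.25
position: [0.4684, -0.2649, 0.0098]
tcp_rot: [[-0.818, 0.576, 0.002], [0.576, 0.818, -0.001], [-0.002, -0.0, -1.0]]
force: [-0.3, 0.6, 1.3]
opening: 0.456
grasp_force: 30.0
```

carry_out:
  deltas:
    - [[0, 0, -0.06, 0, 0, 0, 1], [0, 0, -0.16, 0, 0, 0, 1], [0, 0, -0.3, 0, 0, 0, 1], [0, 0, -0.45, 0, 0, 0, 1], [0, 0, -0.6, 0, 0, 0, 1], [0, 0, -0.75, 0, 0, 0, 1], [0, 0, -0.9, 0, 0, 0, 1], [0, 0, -1, 0, 0, 0, 1], [0, 0, -1, 0, 0, 0, 1], [0, 0, -1, 0, 0, 0, 1]]

```text
time_s: 11.08
position: [0.4681, -0.2647, 0.1601]
tcp_rot: [[-0.818, 0.576, 0.002], [0.576, 0.818, -0.002], [-0.003, -0.0, -1.0]]
force: [0.6, 0.6, -1.2]
opening: 0.45
grasp_force: 30.0
```

carry_out:
  deltas:
    - [[0.05, 0.2, 0, 0, 0, -0.008, 1], [0.1, 0.4, 0, 0, 0, -0.016, 1], [0.15, 0.6, 0, 0, 0, -0.024, 1], [0.2, 0.8, 0, 0, 0, -0.032, 1], [0.21, 1, 0, 0, 0, -0.042, 1], [0.21, 1, 0, 0, 0, -0.042, 1], [0.21, 1, 0, 0, 0, -0.042, 1], [0.21, 1, 0, 0, 0, -0.042, 1], [0.21, 1, 0, 0, 0, -0.042, 1], [0.21, 1, 0, 0, 0, -0.042, 1]]

```text
time_s: 11.92
position: [0.5278, -0.1247, 0.1584]
tcp_rot: [[-0.939, 0.345, -0.001], [0.345, 0.939, 0.0], [0.001, -0.0, -1.0]]
force: [-0.6, -0.4, -1.0]
opening: 0.453
grasp_force: 30.0
```

carry_out:
  deltas:
    - [[0.04, 0.2, 0, 0, 0, -0.011, 1], [0.08, 0.4, 0, 0, 0, -0.022, 1], [0.12, 0.6, 0, 0, 0, -0.033, 1], [0.15, 0.8, 0, 0, 0, -0.044, 1], [0.15, 1, 0, 0, 0, -0.055, 1], [0.15, 1, 0, 0, 0, -0.055, 1], [0.15, 1, 0, 0, 0, -0.055, 1], [0.15, 1, 0, 0, 0, -0.055, 1], [0.15, 1, 0, 0, 0, -0.055, 1], [0.15, 1, 0, 0, 0, -0.055, 1]]

```text
time_s: 12.75
position: [0.5585, 0.0234, 0.1587]
tcp_rot: [[-1.0, 0.007, -0.0], [0.007, 1.0, -0.0], [0.0, -0.0, -1.0]]
force: [-0.8, 0.7, -1.1]
opening: 0.453
grasp_force: 30.0
```

carry_out:
  deltas:
    - [[0.01, 0.2, 0, 0, 0, -0.01, 1], [0.02, 0.4, 0, 0, 0, -0.02, 1], [0.03, 0.6, 0, 0, 0, -0.03, 1], [0.03, 0.8, 0, 0, 0, -0.04, 1], [0.03, 0.95, 0, 0, 0, -0.05, 1], [0.03, 0.95, 0, 0, 0, -0.06, 1], [0.03, 0.95, 0, 0, 0, -0.06, 1], [0.03, 0.95, 0, 0, 0, -0.06, 1], [0.03, 0.95, 0, 0, 0, -0.06, 1], [0.03, 0.95, 0, 0, 0, -0.06, 1]]

```text
time_s: 13.58
position: [0.555, 0.1662, 0.1588]
tcp_rot: [[-0.932, -0.362, -0.0], [-0.362, 0.932, -0.0], [0.0, -0.0, -1.0]]
force: [0.1, -0.1, -1.5]
opening: 0.452
grasp_force: 30.0
```

```bash
python3 - <<'E'
from h import *
c=cam('wrist');im=capture('wrist');save('w4',im);np.savez('w4.npz',K=c[0],T=c[1])
s=D(.047,.084)
plan([(*s,.16,111.8),(*s,.022,111.8)])
E
```

```text
from [  0.555    0.1663   0.1588 111.2158]
[  0.545   0.306   0.16  111.8  ] -> [-0.278, 0.892, -0.008] az -0.0016 
[5.450e-01 3.060e-01 2.200e-02 1.118e+02] -> [-0.0, 0.0, 0.92] az -0.0
```

View pics/w4.png

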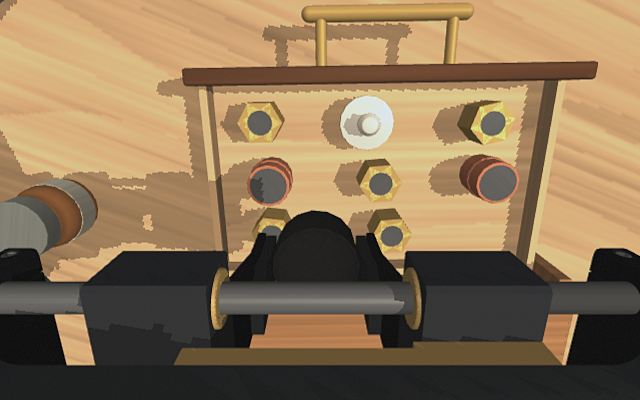

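The view shows the cap held and the drawer layout unchanged: stopper (367,122), A (492,122), B (380,184), C (392,236), D (260,122), E (270,230). I place the cap in the free slot.

carry_out:
  deltas:
    - [[-0.07, 0.2, 0, 0, 0, 0, 1], [-0.14, 0.4, 0, 0, 0, 0, 1], [-0.21, 0.6, 0, 0, 0, 0, 1], [-0.278, 0.8, 0, 0, 0, -0.002, 1], [-0.278, 0.892, 0, 0, 0, -0.002, 1], [-0.278, 0.892, 0.1, 0, 0, -0.002, 1], [-0.278, 0.892, 0.2, 0, 0, -0.002, 1], [-0.278, 0.892, 0.3, 0, 0, -0.002, 1], [-0.278, 0.892, 0.4, 0, 0, -0.002, 1], [-0.278, 0.892, 0.4, 0, 0, -0.002, 1]]

```text
time_s: 14.47
position: [0.5427, 0.3055, 0.0958]
tcp_rot: [[-0.927, -0.375, -0.006], [-0.375, 0.927, -0.003], [0.007, 0.0, -1.0]]
force: [-0.6, -0.4, -1.7]
opening: 0.448
grasp_force: 30.0
```

carry_out:
  deltas:
    - [[0, 0, 0.1, 0, 0, 0, 1], [0, 0, 0.2, 0, 0, 0, 1], [0, 0, 0.3, 0, 0, 0, 1], [0, 0, 0.4, 0, 0, 0, 1], [0, 0, 0.46, 0, 0, 0, 1], [0, 0, 0.5, 0, 0, 0, 1], [0, 0, 0.51, 0, 0, 0, 0.4], [0, 0, 0.51, 0, 0, 0, -0.1], [0, 0, 0.51, 0, 0, 0, -0.1], [0, 0, 0.51, 0, 0, 0, -0.1]]

```text
time_s: 15.3
position: [0.5459, 0.3076, 0.0234]
tcp_rot: [[-0.927, -0.376, 0.002], [-0.376, 0.927, 0.001], [-0.002, -0.0, -1.0]]
force: [0.6, 0.4, -0.1]
opening: 0.539
grasp_force: 0.0
```

carry_out:
  deltas:
    - [[0, 0, -0.15, 0, 0, 0, -0.1], [0, 0, -0.3, 0, 0, 0, -0.1], [0, 0, -0.5, 0, 0, 0, -0.1], [0, 0, -0.6, 0, 0, 0, -0.1], [0, 0, -0.6, 0, 0, 0.02, 0.1], [0, 0, -0.6, 0, 0, 0.04, 0.1], [0, 0, -0.6, 0, 0, 0.06, 0.1], [0, 0, -0.6, 0, 0, 0.075, 0.1], [0, 0, -0.6, 0, 0, 0.075, 0.1], [0, 0, -0.6, 0, 0, 0.075, 0.1]]

```text
time_s: 16.13
position: [0.5453, 0.3074, 0.113]
tcp_rot: [[-0.997, 0.083, 0.001], [0.083, 0.997, 0.0], [-0.001, 0.0, -1.0]]
force: [0.0, 0.1, 0.9]
opening: 0.451
grasp_force: 0.0
```

```bash
python3 - <<'E'
from h import *
im=cv2.cvtColor(cv2.imread('pics/w4.png'),cv2.COLOR_BGR2RGB);z=np.load('w4.npz');c=(z['K'],z['T'])
L=[(492,122),(380,184),(392,236),(260,122)]
for l,b in zip('ABCD',bores(im,L)):
    p=px(c,b[0],b[1],.044);print(l,b.round(0),p.round(4),(RD.T@(p[:2]-FD)).round(4))
p=D(.0458,.0138);plan([(*p,.11,84.8),(*p,.019,84.8)])
E
```

```text
Traceback (most recent call last):
  File "h.py", line 33, in bores
    n,l,s,ct=cv2.connectedComponentsWithStats(b);k=1+np.argmax(s[1:,4]);out.append((*ct[k],s[k,4]))
                                                     ~~~~~~~~~^^^^^^^^^
ValueError: attempt to get argmax of an empty sequence
```

```bash
sed -i 's/thr=95/thr=130/; s/hs<90/hs<50/' h.py; python3 - <<'E'
from h import *
im=cv2.cvtColor(cv2.imread('pics/w4.png'),cv2.COLOR_BGR2RGB);z=np.load('w4.npz');c=(z['K'],z['T'])
L=[(492,122),(380,184),(392,236),(260,122)]
for l in L: print(im[l[1],l[0]])
for l,b in zip('ABCD',bores(im,L)):
    p=px(c,b[0],b[1],.044);print(l,b.round(0),p.round(4),(RD.T@(p[:2]-FD)).round(4))
p=D(.0458,.0138);plan([(*p,.11,84.8),(*p,.019,84.8)])
E
```

```text
[107 104 100]
[98 95 92]
[97 95 91]
[95 94 89]
A [493. 123. 441.] [0.4566 0.2735 0.044 ] [-0.0476  0.0867]
B [380. 184. 383.] [0.532  0.2129 0.044 ] [-0.0001  0.0025]
C [391. 236. 332.] [0.5705 0.2405 0.044 ] [0.0458 0.0138]
D [259. 123. 448.] [0.5215 0.1061 0.044 ] [-0.0496 -0.0928]
from [ 0.5453  0.3074  0.113  85.2293]
[ 0.57  0.24  0.11 84.8 ] -> [-0.204, -0.43, 0.02] az 0.0012 
[5.70e-01 2.40e-01 1.90e-02 8.48e+01] -> [0.0, 0.0, 0.607] az -0.0
```

```bash
python3 - <<'E'
from h import *
p=D(.0458,.0138);S=[T_(-.026,-.060),T_(.026,-.06),T_(.026,-.005),T_(-.026,-.005),T_(.015,.055)];print(np.round(S,4).tolist())
plan([(.57,.24,.165,84.8),(.56,.095,.165,75),(.525,-.05,.165,65),(.47,-.185,.165,55),(*S[0],.1,55),(*S[0],.008,55),(*S[0],.1,55)],[*p,.019,84.8])
E
```

```text
[[0.4353, -0.2642], [0.4779, -0.2941], [0.5094, -0.249], [0.4668, -0.2192], [0.5348, -0.1936]]
from [5.704e-01 2.405e-01 1.900e-02 8.480e+01]
[ 0.57   0.24   0.165 84.8  ] -> [0.002, -0.003, -0.973] az -0.0 
[ 0.56   0.095  0.165 75.   ] -> [-0.021, -0.969, -0.0] az 0.0272 
[ 5.25e-01 -5.00e-02  1.65e-01  6.50e+01] -> [-0.025, -0.994, -0.0] az 0.0278 
[ 0.47  -0.185  0.165 55.   ] -> [-0.048, -0.971, -0.0] az 0.0278 
[ 0.435 -0.264  0.1   55.   ] -> [-0.113, -0.565, 0.433] az 0.0 
[ 4.35e-01 -2.64e-01  8.00e-03  5.50e+01] -> [0.0, 0.0, 0.613] az 0.0 
[ 0.435 -0.264  0.1   55.   ] -> [0.0, 0.0, -0.613] az 0.0
```

carry_out:
  deltas:
    - [[-0.1, -0.22, 0.02, 0, 0, 0.001, 0.1], [-0.204, -0.43, 0.02, 0, 0, 0.001, 0.1], [-0.204, -0.43, 0.02, 0, 0, 0.001, 0.1], [-0.204, -0.43, 0.02, 0, 0, 0.001, 0.1], [-0.204, -0.43, 0.12, 0, 0, 0.001, 0.1], [-0.204, -0.43, 0.27, 0, 0, 0.001, 0.1], [-0.204, -0.43, 0.42, 0, 0, 0.001, 0.1], [-0.204, -0.43, 0.56, 0, 0, 0.001, 0.1], [-0.204, -0.43, 0.627, 0, 0, 0.001, 0.1], [-0.204, -0.43, 0.627, 0, 0, 0.001, 0.1]]

```text
time_s: 16.97
position: [0.5696, 0.2415, 0.0177]
tcp_rot: [[-0.996, 0.09, -0.001], [0.09, 0.996, 0.0], [0.001, 0.0, -1.0]]
force: [0.6, -0.3, -0.2]
opening: 0.447
grasp_force: 0.0
```

carry_out:
  deltas:
    - [[0, 0, 0, 0, 0, 0, 0.4], [0, 0, 0, 0, 0, 0, 1], [0, 0, 0, 0, 0, 0, 1], [0, 0, 0, 0, 0, 0, 1], [0, 0, -0.1, 0, 0, 0, 1], [0, 0, -0.3, 0, 0, 0, 1], [0, 0, -0.5, 0, 0, 0, 1], [0, 0, -0.75, 0, 0, 0, 1], [0, 0, -0.97, 0, 0, 0, 1], [0, 0, -0.97, 0, 0, 0, 1]]

```text
time_s: 17.8
position: [0.5745, 0.2415, 0.1714]
tcp_rot: [[-0.996, 0.092, 0.014], [0.092, 0.996, 0.003], [-0.014, 0.004, -1.0]]
force: [0.4, 1.5, -0.6]
opening: 0.341
grasp_force: 30.0
```

carry_out:
  deltas:
    - [[0, -0.15, 0, 0, 0, 0.005, 1], [-0.01, -0.35, 0, 0, 0, 0.01, 1], [-0.02, -0.55, 0, 0, 0, 0.015, 1], [-0.02, -0.75, 0, 0, 0, 0.02, 1], [-0.02, -0.97, 0, 0, 0, 0.027, 1], [-0.02, -0.97, 0, 0, 0, 0.027, 1], [-0.02, -0.97, 0, 0, 0, 0.027, 1], [-0.02, -0.97, 0, 0, 0, 0.027, 1], [-0.02, -0.97, 0, 0, 0, 0.027, 1], [-0.02, -0.97, 0, 0, 0, 0.027, 1]]

```text
time_s: 18.63
position: [0.5595, 0.0964, 0.1637]
tcp_rot: [[-0.966, 0.257, 0.0], [0.257, 0.966, 0.0], [0.0, 0.0, -1.0]]
force: [0.1, 0.0, -0.9]
opening: 0.344
grasp_force: 30.0
```

carry_out:
  deltas:
    - [[0, -0.15, 0, 0, 0, 0.005, 1], [-0.01, -0.35, 0, 0, 0, 0.01, 1], [-0.02, -0.55, 0, 0, 0, 0.015, 1], [-0.03, -0.75, 0, 0, 0, 0.02, 1], [-0.03, -1, 0, 0, 0, 0.028, 1], [-0.03, -1, 0, 0, 0, 0.028, 1], [-0.03, -1, 0, 0, 0, 0.028, 1], [-0.03, -1, 0, 0, 0, 0.028, 1], [-0.03, -1, 0, 0, 0, 0.028, 1], [-0.03, -1, 0, 0, 0, 0.028, 1]]

```text
time_s: 19.47
position: [0.5253, -0.0494, 0.1637]
tcp_rot: [[-0.907, 0.422, -0.0], [0.422, 0.907, 0.0], [0.0, 0.0, -1.0]]
force: [-0.2, -0.1, -1.6]
opening: 0.345
grasp_force: 30.0
```

carry_out:
  deltas:
    - [[0, -0.15, 0, 0, 0, 0.005, 1], [-0.01, -0.35, 0, 0, 0, 0.01, 1], [-0.03, -0.55, 0, 0, 0, 0.015, 1], [-0.05, -0.75, 0, 0, 0, 0.02, 1], [-0.05, -0.97, 0, 0, 0, 0.028, 1], [-0.05, -0.97, 0, 0, 0, 0.028, 1], [-0.05, -0.97, 0, 0, 0, 0.028, 1], [-0.05, -0.97, 0, 0, 0, 0.028, 1], [-0.05, -0.97, 0, 0, 0, 0.028, 1], [-0.05, -0.97, 0, 0, 0, 0.028, 1]]

```text
time_s: 20.3
position: [0.4706, -0.1843, 0.1637]
tcp_rot: [[-0.819, 0.574, -0.0], [0.574, 0.819, 0.0], [0.0, 0.0, -1.0]]
force: [-0.8, -0.4, 0.4]
opening: 0.346
grasp_force: 30.0
```

```bash
python3 - <<'E'
from h import *
c=cam('wrist');im=capture('wrist');save('w5',im);np.savez('w5.npz',K=c[0],T=c[1])
for n,p in zip('abcd',[(-.05,-.1),(-.05,.1),(.05,.1),(.05,-.1)]): print(n,proj(c,[*T_(*p),.022]).round(0))
plan([(*T_(-.026,-.06),.1,55),(*T_(-.026,-.06),.008,55)])
E
```

```text
a [173. 172.]
b [400. 172.]
c [393. 274.]
d [185. 274.]
from [ 0.4706 -0.1845  0.1637 54.9732]
[ 0.435 -0.264  0.1   55.   ] -> [-0.113, -0.57, 0.425] az -0.0001 
[ 4.35e-01 -2.64e-01  8.00e-03  5.50e+01] -> [0.0, 0.0, 0.613] az 0.0
```

View pics/w5.png

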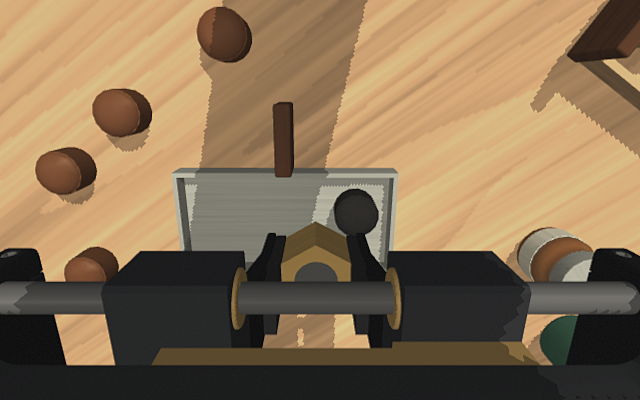

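The tray is where predicted, with its rear corners at (174,170) and (397,170). The sleeve is held. I place it now.

carry_out:
  deltas:
    - [[-0.03, -0.15, 0, 0, 0, 0, 1], [-0.06, -0.35, 0.02, 0, 0, 0, 1], [-0.113, -0.57, 0.1, 0, 0, 0, 1], [-0.113, -0.57, 0.3, 0, 0, 0, 1], [-0.113, -0.57, 0.5, 0, 0, 0, 1], [-0.113, -0.57, 0.65, 0, 0, 0, 1], [-0.113, -0.57, 0.8, 0, 0, 0, 1], [-0.113, -0.57, 0.9, 0, 0, 0, 1], [-0.113, -0.57, 0.9, 0, 0, 0, 1], [-0.113, -0.57, 0.9, 0, 0, 0, 1]]

```text
time_s: 21.18
position: [0.4348, -0.2646, 0.0282]
tcp_rot: [[-0.818, 0.575, -0.001], [0.575, 0.818, 0.001], [0.002, 0.0, -1.0]]
force: [0.4, 0.2, 0.4]
opening: 0.34
grasp_force: 30.0
```

carry_out:
  deltas:
    - [[0, 0, 0.05, 0, 0, 0, 1], [0, 0, 0.09, 0, 0, 0, 1], [0, 0, 0.13, 0, 0, 0, 1], [0, 0, 0.14, 0, 0, 0, 0.5], [0, 0, 0.14, 0, 0, 0, 0.15], [0, 0, 0.14, 0, 0, 0, 0.15], [0, 0, 0, 0, 0, 0, 0.15], [0, 0, -0.25, 0, 0, 0, 0.15], [0, 0, -0.5, 0, 0, 0, 0.1], [0, 0, -0.7, 0, 0, 0, 0.1]]

```text
time_s: 22.02
position: [0.435, -0.2658, 0.1362]
tcp_rot: [[-0.818, 0.576, 0.001], [0.576, 0.818, -0.001], [-0.002, -0.0, -1.0]]
force: [0.6, 0.3, -0.1]
opening: 0.444
grasp_force: 0.0
```

```bash
python3 - <<'E'
from h import *
# B: dir 122 -> yaw -36.2 or 143.8 
p=D(0,.0025)
plan([(.47,-.13,.165,75),(.52,.02,.165,100),(.53,.16,.165,125),(*p,.11,143.8),(*p,.019,143.8),(*p,.16,143.8)])
E
```

```text
from [ 0.435  -0.2658  0.1362 54.837 ]
[ 0.47  -0.13   0.165 75.   ] -> [0.33, 0.874, -0.192] az -0.056 
[5.20e-01 2.00e-02 1.65e-01 1.00e+02] -> [-0.063, 1.052, -0.0] az -0.0694 BIG
[  0.53    0.16    0.165 125.   ] -> [-0.228, 0.908, -0.0] az -0.0694 
[5.320e-01 2.130e-01 1.100e-01 1.438e+02] -> [-0.214, 0.281, 0.367] az -0.0522 
[5.320e-01 2.130e-01 1.900e-02 1.438e+02] -> [-0.0, 0.0, 0.607] az -0.0 
[  0.532   0.213   0.16  143.8  ] -> [-0.0, 0.0, -0.94] az -0.0
```

carry_out:
  deltas:
    - [[0.05, 0.15, -0.19, 0, 0, -0.01, 0.1], [0.12, 0.35, -0.19, 0, 0, -0.02, 0.1], [0.2, 0.55, -0.19, 0, 0, -0.03, 0.1], [0.28, 0.75, -0.19, 0, 0, -0.045, 0.1], [0.33, 0.9, -0.19, 0, 0, -0.056, 0.1], [0.33, 0.93, -0.19, 0, 0, -0.056, 0.1], [0.33, 0.93, -0.19, 0, 0, -0.056, 0.1], [0.33, 0.93, -0.19, 0, 0, -0.056, 0.1], [0.33, 0.93, -0.19, 0, 0, -0.056, 0.1], [0.33, 0.93, -0.19, 0, 0, -0.056, 0.1]]

```text
time_s: 22.85
position: [0.4746, -0.1242, 0.1622]
tcp_rot: [[-0.965, 0.261, 0.0], [0.261, 0.965, -0.0], [-0.0, -0.0, -1.0]]
force: [-1.0, 0.7, -0.1]
opening: 0.453
grasp_force: 0.0
```

carry_out:
  deltas:
    - [[-0.02, 0.2, 0, 0, 0, -0.015, 0.1], [-0.04, 0.4, 0, 0, 0, -0.03, 0.1], [-0.06, 0.6, 0, 0, 0, -0.045, 0.1], [-0.06, 0.8, 0, 0, 0, -0.06, 0.1], [-0.06, 1, 0, 0, 0, -0.07, 0.1], [-0.06, 1, 0, 0, 0, -0.07, 0.1], [-0.06, 1, 0, 0, 0, -0.07, 0.1], [-0.06, 1, 0, 0, 0, -0.07, 0.1], [-0.06, 1, 0, 0, 0, -0.07, 0.1], [-0.06, 1, 0, 0, 0, -0.07, 0.1]]

```text
time_s: 23.68
position: [0.522, 0.0182, 0.1622]
tcp_rot: [[-0.985, -0.174, -0.0], [-0.174, 0.985, -0.0], [0.0, -0.0, -1.0]]
force: [0.2, 0.5, 0.2]
opening: 0.454
grasp_force: 0.0
```

carry_out:
  deltas:
    - [[-0.05, 0.2, 0, 0, 0, -0.015, 0.1], [-0.1, 0.4, 0, 0, 0, -0.03, 0.1], [-0.15, 0.6, 0, 0, 0, -0.045, 0.1], [-0.2, 0.8, 0, 0, 0, -0.06, 0.1], [-0.23, 0.9, 0, 0, 0, -0.075, 0.1], [-0.23, 0.9, 0, 0, 0, -0.09, 0.1], [-0.23, 0.9, 0, 0, 0, -0.105, 0.1], [-0.23, 0.9, 0, 0, 0, -0.12, 0.1], [-0.23, 0.9, 0, 0, 0, -0.12, 0.1], [-0.23, 0.9, 0, 0, 0, -0.12, 0.1]]

```text
time_s: 24.52
position: [0.5323, 0.1577, 0.1622]
tcp_rot: [[-0.599, -0.8, -0.0], [-0.8, 0.599, -0.0], [0.0, 0.0, -1.0]]
force: [0.5, 0.4, -0.3]
opening: 0.452
grasp_force: 0.0
```

```bash
python3 - <<'E'
from h import *
c=cam('wrist');im=capture('wrist');save('w6',im);np.savez('w6.npz',K=c[0],T=c[1])
for n,q in dict(A=(-.0476,.0867),B=(-.0001,.0025),D_=(-.0496,-.0928)).items():
    u=proj(c,[*D(*q),.044]);
    try:
        b=bores(im,[tuple(int(t) for t in u)],r=16)[0];w=px(c,b[0],b[1],.044);print(n,u.round(0),b.round(0),(RD.T@(w[:2]-FD)).round(4))
    except Exception as e: print(n,u.round(0),'none')
p=D(0,.0025)
plan([(*p,.11,143.8),(*p,.019,143.8),(*p,.16,143.8)])
E
```

```text
A [467. 241.] [466. 245. 405.] [-0.0447  0.0882]
B [355. 238.] [357. 240. 436.] [0.0009 0.0052]
D_ [288. 129.] [287. 131. 424.] [-0.0485 -0.0928]
from [  0.5323   0.1578   0.1623 143.1854]
[5.320e-01 2.130e-01 1.100e-01 1.438e+02] -> [-0.293, 0.222, 0.348] az -0.0017 
[5.320e-01 2.130e-01 1.900e-02 1.438e+02] -> [-0.0, 0.0, 0.607] az -0.0 
[  0.532   0.213   0.16  143.8  ] -> [-0.0, 0.0, -0.94] az -0.0
```

carry_out:
  deltas:
    - [[-0.1, 0.07, 0.05, 0, 0, 0, 0.1], [-0.2, 0.15, 0.1, 0, 0, 0, 0.1], [-0.293, 0.222, 0.2, 0, 0, -0.002, 0.1], [-0.293, 0.222, 0.3, 0, 0, -0.002, 0.1], [-0.293, 0.222, 0.35, 0, 0, -0.002, 0.1], [-0.293, 0.222, 0.5, 0, 0, -0.002, 0.1], [-0.293, 0.222, 0.65, 0, 0, -0.002, 0.1], [-0.293, 0.222, 0.8, 0, 0, -0.002, 0.1], [-0.293, 0.222, 0.9, 0, 0, -0.002, 0.1], [-0.293, 0.222, 0.95, 0, 0, -0.002, 0.1]]

```text
time_s: 25.4
position: [0.5307, 0.2126, 0.0178]
tcp_rot: [[-0.588, -0.809, -0.003], [-0.809, 0.588, -0.001], [0.003, 0.002, -1.0]]
force: [-0.7, -1.3, 0.5]
opening: 0.452
grasp_force: 0.0
```

carry_out:
  deltas:
    - [[0, 0, 0, 0, 0, 0, 0.1], [0, 0, 0, 0, 0, 0, 1], [0, 0, 0, 0, 0, 0, 1], [0, 0, 0, 0, 0, 0, 1], [0, 0, -0.1, 0, 0, 0, 1], [0, 0, -0.3, 0, 0, 0, 1], [0, 0, -0.5, 0, 0, 0, 1], [0, 0, -0.75, 0, 0, 0, 1], [0, 0, -0.97, 0, 0, 0, 1], [0, 0, -0.97, 0, 0, 0, 1]]

```text
time_s: 26.23
position: [0.5364, 0.2149, 0.1731]
tcp_rot: [[-0.586, -0.81, 0.015], [-0.81, 0.586, 0.003], [-0.011, -0.011, -1.0]]
force: [0.8, -0.2, -1.6]
opening: 0.345
grasp_force: 30.0
```

```bash
python3 - <<'E'
from h import *
S=T_(.026,-.06)
plan([(.525,.07,.165,120),(.505,-.07,.165,90),(.48,-.21,.165,60),(*S,.12,55),(*S,.008,55)])
E
```

```text
from [  0.5364   0.2149   0.1731 144.1362]
[5.25e-01 7.00e-02 1.65e-01 1.20e+02] -> [0.827, -0.504, 0.054] az 0.067 
[ 5.05e-01 -7.00e-02  1.65e-01  9.00e+01] -> [0.582, -0.742, -0.0] az 0.0833 
[ 0.48  -0.21   0.165 60.   ] -> [0.167, -0.933, -0.0] az 0.0833 
[ 0.478 -0.294  0.12  55.   ] -> [-0.268, -0.492, 0.3] az 0.0139 
[ 4.78e-01 -2.94e-01  8.00e-03  5.50e+01] -> [0.0, 0.0, 0.747] az 0.0
```

carry_out:
  deltas:
    - [[0.15, -0.1, 0, 0, 0, 0.012, 1], [0.35, -0.2, 0, 0, 0, 0.025, 1], [0.55, -0.32, 0, 0, 0, 0.04, 1], [0.75, -0.45, 0, 0, 0, 0.055, 1], [0.83, -0.5, 0, 0, 0, 0.067, 1], [0.83, -0.5, 0, 0, 0, 0.067, 1], [0.83, -0.5, 0, 0, 0, 0.067, 1], [0.83, -0.5, 0, 0, 0, 0.067, 1], [0.83, -0.5, 0, 0, 0, 0.067, 1], [0.83, -0.5, 0, 0, 0, 0.067, 1]]

```text
time_s: 27.07
position: [0.5194, 0.0701, 0.1652]
tcp_rot: [[-0.865, -0.502, 0.0], [-0.502, 0.865, 0.0], [-0.0, 0.0, -1.0]]
force: [0.2, -0.3, -0.4]
opening: 0.345
grasp_force: 30.0
```

carry_out:
  deltas:
    - [[0.1, -0.15, 0, 0, 0, 0.015, 1], [0.23, -0.3, 0, 0, 0, 0.03, 1], [0.36, -0.45, 0, 0, 0, 0.045, 1], [0.49, -0.6, 0, 0, 0, 0.06, 1], [0.58, -0.74, 0, 0, 0, 0.075, 1], [0.58, -0.74, 0, 0, 0, 0.083, 1], [0.58, -0.74, 0, 0, 0, 0.083, 1], [0.58, -0.74, 0, 0, 0, 0.083, 1], [0.58, -0.74, 0, 0, 0, 0.083, 1], [0.58, -0.74, 0, 0, 0, 0.083, 1]]

```text
time_s: 27.9
position: [0.4996, -0.0696, 0.1652]
tcp_rot: [[-1.0, -0.005, -0.0], [-0.005, 1.0, 0.0], [0.0, 0.0, -1.0]]
force: [-0.5, -0.8, -1.0]
opening: 0.345
grasp_force: 30.0
```

carry_out:
  deltas:
    - [[0.03, -0.15, 0, 0, 0, 0.015, 1], [0.06, -0.35, 0, 0, 0, 0.03, 1], [0.1, -0.55, 0, 0, 0, 0.045, 1], [0.14, -0.75, 0, 0, 0, 0.06, 1], [0.17, -0.93, 0, 0, 0, 0.075, 1], [0.17, -0.93, 0, 0, 0, 0.09, 1], [0.17, -0.93, 0, 0, 0, 0.097, 1], [0.17, -0.93, 0, 0, 0, 0.097, 1], [0.17, -0.93, 0, 0, 0, 0.097, 1], [0.17, -0.93, 0, 0, 0, 0.097, 1]]

```text
time_s: 28.73
position: [0.4746, -0.2095, 0.1652]
tcp_rot: [[-0.823, 0.569, -0.0], [0.569, 0.823, 0.0], [0.0, -0.0, -1.0]]
force: [-0.9, 0.5, -0.9]
opening: 0.343
grasp_force: 30.0
```

```bash
python3 - <<'E'
from h import *
c=cam('wrist');im=capture('wrist');save('w7',im);np.savez('w7.npz',K=c[0],T=c[1])
for p in [(-.05,-.1),(-.05,.1)]: print(proj(c,[*T_(*p),.022]).round(0))
u=proj(c,[*T_(-.026,-.06),.032]);print(u)
try:
  b=bores(im,[tuple(int(t) for t in u)],r=20)[0];w=px(c,b[0],b[1],.032);print(b,RT.T@(w[:2]-TC))
except Exception: print('none')
S=T_(.026,-.06)
plan([(*S,.12,55),(*S,.008,55)])
E
```

```text
[192. 151.]
[423. 153.]
[237.47085707 181.18225999]
[236.12835821 183.13134328 335.        ] [-0.02425357 -0.0612564 ]
from [ 0.4746 -0.2095  0.1653 55.3333]
[ 0.478 -0.294  0.12  55.   ] -> [-0.339, -0.451, 0.302] az 0.0009 
[ 4.78e-01 -2.94e-01  8.00e-03  5.50e+01] -> [0.0, 0.0, 0.747] az 0.0
```

carry_out:
  deltas:
    - [[-0.1, -0.13, 0, 0, 0, 0.001, 1], [-0.22, -0.3, 0.05, 0, 0, 0.001, 1], [-0.339, -0.451, 0.15, 0, 0, 0.001, 1], [-0.339, -0.451, 0.3, 0, 0, 0.001, 1], [-0.339, -0.451, 0.5, 0, 0, 0.001, 1], [-0.339, -0.451, 0.65, 0, 0, 0.001, 1], [-0.339, -0.451, 0.8, 0, 0, 0.001, 1], [-0.339, -0.451, 0.9, 0, 0, 0.001, 1], [-0.339, -0.451, 0.9, 0, 0, 0.001, 1], [-0.339, -0.451, 0.9, 0, 0, 0.001, 1]]

```text
time_s: 29.62
position: [0.4774, -0.2941, 0.0296]
tcp_rot: [[-0.818, 0.575, -0.001], [0.575, 0.818, 0.001], [0.002, 0.0, -1.0]]
force: [0.1, -0.4, 0.2]
opening: 0.34
grasp_force: 30.0
```

carry_out:
  deltas:
    - [[0, 0, 0.05, 0, 0, 0, 1], [0, 0, 0.1, 0, 0, 0, 1], [0, 0, 0.14, 0, 0, 0, 1], [0, 0, 0.15, 0, 0, 0, 0.5], [0, 0, 0.15, 0, 0, 0, 0.15], [0, 0, 0.15, 0, 0, 0, 0.15], [0, 0, 0, 0, 0, 0, 0.15], [0, 0, -0.25, 0, 0, 0, 0.15], [0, 0, -0.5, 0, 0, 0, 0], [0, 0, -0.5, 0, 0, 0, -0.4]]

```text
time_s: 30.45
position: [0.4811, -0.298, 0.1115]
tcp_rot: [[-0.818, 0.576, 0.01], [0.576, 0.818, -0.009], [-0.013, -0.002, -1.0]]
force: [0.2, -0.7, 0.8]
opening: 0.5
grasp_force: 0.0
```

```bash
python3 - <<'E'
from h import *
p=np.array((.517,-.1735));q=p+RT@[0,-.028];print(RT.T@(p-TC),RT.T@(q-TC))
plan([(*p,.1,55),(*p,.0245,55),(*q,.0245,55),(*q,.009,55),(*q,.16,55)])
E
```

```text
[-0.01110912  0.06119508] [-0.01110912  0.03319508]
from [ 0.4811 -0.298   0.1115 54.8558]
[ 0.517 -0.174  0.1   55.   ] -> [0.282, 0.816, 0.077] az -0.0004 
[ 5.17e-01 -1.74e-01  2.40e-02  5.50e+01] -> [0.0, 0.0, 0.503] az 0.0 
[ 5.01e-01 -1.96e-01  2.40e-02  5.50e+01] -> [0.0, -0.187, -0.0] az 0.0 
[ 5.01e-01 -1.96e-01  9.00e-03  5.50e+01] -> [0.0, 0.0, 0.103] az 0.0 
[ 0.501 -0.196  0.16  55.   ] -> [0.0, 0.0, -1.007] az 0.0 BIG
```

carry_out:
  deltas:
    - [[0.06, 0.2, 0, 0, 0, 0, -0.3], [0.12, 0.4, 0, 0, 0, 0, -0.3], [0.19, 0.6, 0, 0, 0, 0, -0.3], [0.25, 0.808, 0, 0, 0, 0, -0.3], [0.25, 0.808, 0, 0, 0, 0, -0.3], [0.25, 0.808, 0, 0, 0, 0, -0.3], [0.25, 0.808, 0.15, 0, 0, 0, -0.3], [0.25, 0.808, 0.3, 0, 0, 0, -0.3], [0.25, 0.808, 0.45, 0, 0, 0, -0.3], [0.25, 0.808, 0.53, 0, 0, 0, -0.3]]

```text
time_s: 31.28
position: [0.5156, -0.1752, 0.0236]
tcp_rot: [[-0.817, 0.577, -0.002], [0.577, 0.817, 0.001], [0.002, -0.001, -1.0]]
force: [0.2, 0.5, -0.6]
opening: 0.651
grasp_force: 0.0
```

carry_out:
  deltas:
    - [[0, 0, 0, 0, 0, 0, 0], [0, 0, 0, 0, 0, 0, 0.2], [0, 0, 0, 0, 0, 0, 0.2], [0, -0.02, 0, 0, 0, 0, 0.2], [0, -0.05, 0, 0, 0, 0, 0.2], [0, -0.09, 0, 0, 0, 0, 0.2], [0, -0.13, 0, 0, 0, 0, 0.2], [0, -0.16, 0, 0, 0, 0, 0.2], [0, -0.187, 0, 0, 0, 0, 0.2], [0, -0.187, 0, 0, 0, 0, 0.2]]

```text
time_s: 32.12
position: [0.5006, -0.1982, 0.0264]
tcp_rot: [[-0.817, 0.577, 0.001], [0.577, 0.817, -0.001], [-0.001, -0.0, -1.0]]
force: [-0.3, 0.0, 5.7]
opening: 0.426
grasp_force: 30.0
```

carry_out:
  deltas:
    - [[0, 0, 0, 0, 0, 0, -0.2], [0, 0, 0, 0, 0, 0, -0.2], [0, 0, 0, 0, 0, 0, -0.2], [0, 0, 0.04, 0, 0, 0, -0.2], [0, 0, 0.08, 0, 0, 0, -0.2], [0, 0, 0.103, 0, 0, 0, -0.2], [0, 0, 0.103, 0, 0, 0, 1], [0, 0, 0.103, 0, 0, 0, 1], [0, 0, 0.103, 0, 0, 0, 1], [0, 0, 0.103, 0, 0, 0, 1]]

```text
time_s: 32.95
position: [0.5005, -0.197, 0.0102]
tcp_rot: [[-0.818, 0.576, -0.0], [0.576, 0.818, 0.0], [0.0, -0.0, -1.0]]
force: [-0.3, -0.7, -0.8]
opening: 0.452
grasp_force: 30.0
```

carry_out:
  deltas:
    - [[0, 0, 0, 0, 0, 0, 1], [0, 0, -0.1, 0, 0, 0, 1], [0, 0, -0.25, 0, 0, 0, 1], [0, 0, -0.4, 0, 0, 0, 1], [0, 0, -0.55, 0, 0, 0, 1], [0, 0, -0.7, 0, 0, 0, 1], [0, 0, -0.85, 0, 0, 0, 1], [0, 0, -1, 0, 0, 0, 1], [0, 0, -1, 0, 0, 0, 1], [0, 0, -1, 0, 0, 0, 1]]

```text
time_s: 33.78
position: [0.5012, -0.1974, 0.1615]
tcp_rot: [[-0.818, 0.576, 0.003], [0.576, 0.818, -0.002], [-0.003, 0.0, -1.0]]
force: [-0.7, 0.2, -1.4]
opening: 0.454
grasp_force: 30.0
```

```bash
python3 - <<'E'
from h import *
s=D(.022,.006);print(s)
plan([(.525,-.055,.16,75),(.54,.09,.16,95),(*s,.12,111.8),(*s,.022,111.8)])
E
```

```text
[0.55121618 0.22440472]
from [ 0.5012 -0.1974  0.1615 54.8416]
[ 5.25e-01 -5.50e-02  1.60e-01  7.50e+01] -> [0.417, 0.868, 0.01] az -0.056 
[5.4e-01 9.0e-02 1.6e-01 9.5e+01] -> [0.154, 0.96, -0.0] az -0.0556 
[  0.551   0.224   0.12  111.8  ] -> [-0.153, 0.886, 0.267] az -0.0467 
[5.510e-01 2.240e-01 2.200e-02 1.118e+02] -> [-0.0, 0.0, 0.653] az -0.0
```

carry_out:
  deltas:
    - [[0.08, 0.17, 0, 0, 0, -0.01, 1], [0.16, 0.34, 0, 0, 0, -0.02, 1], [0.25, 0.52, 0, 0, 0, -0.035, 1], [0.33, 0.7, 0, 0, 0, -0.05, 1], [0.417, 0.868, 0, 0, 0, -0.056, 1], [0.417, 0.868, 0, 0, 0, -0.056, 1], [0.417, 0.868, 0, 0, 0, -0.056, 1], [0.417, 0.868, 0, 0, 0, -0.056, 1], [0.417, 0.868, 0, 0, 0, -0.056, 1], [0.417, 0.868, 0, 0, 0, -0.056, 1]]

```text
time_s: 34.62
position: [0.5242, -0.0557, 0.1599]
tcp_rot: [[-0.965, 0.261, -0.001], [0.261, 0.965, -0.0], [0.001, -0.0, -1.0]]
force: [0.4, 0.3, -1.0]
opening: 0.451
grasp_force: 30.0
```

carry_out:
  deltas:
    - [[0.03, 0.2, 0, 0, 0, -0.01, 1], [0.06, 0.4, 0, 0, 0, -0.02, 1], [0.1, 0.6, 0, 0, 0, -0.035, 1], [0.15, 0.8, 0, 0, 0, -0.05, 1], [0.15, 0.96, 0, 0, 0, -0.056, 1], [0.15, 0.96, 0, 0, 0, -0.056, 1], [0.15, 0.96, 0, 0, 0, -0.056, 1], [0.15, 0.96, 0, 0, 0, -0.056, 1], [0.15, 0.96, 0, 0, 0, -0.056, 1], [0.15, 0.96, 0, 0, 0, -0.056, 1]]

```text
time_s: 35.45
position: [0.5399, 0.0889, 0.1602]
tcp_rot: [[-0.996, -0.088, -0.0], [-0.088, 0.996, -0.0], [0.0, -0.0, -1.0]]
force: [-0.2, 0.7, -0.6]
opening: 0.452
grasp_force: 30.0
```

```bash
cat >> h.py <<'E'
DS=dict(A=(-.0476,.0867),D=(-.0496,-.0928),E=(.0444,-.0878))
def look(name,S,fr,h,r=18):
    c=cam('wrist');im=capture('wrist');save(name,im)
    F,R=(FD,RD) if fr=='D' else (TC,RT)
    for n,q in S.items():
        u=proj(c,[*(F+R@q),h])
        try:
            b=bores(im,[(int(u[0]),int(u[1]))],r=r)[0];w=px(c,b[0],b[1],h);print(n,u.round(0),b.round(0),(R.T@(w[:2]-F)).round(4))
        except Exception: print(n,u.round(0),'none')
    return c,im
E
python3 - <<'E'
from h import *
look('w8',DS,'D',.044)
s=D(.022,.006)
plan([(*s,.12,111.8),(*s,.022,111.8)])
E
```

```text
A [567. 104.] [568. 106. 461.] [-0.0465  0.0868]
D [340. 168.] [340. 169. 396.] [-0.0485 -0.0927]
E [374. 267.] [372. 268. 943.] [ 0.0445 -0.0894]
from [5.39900e-01 8.90000e-02 1.60300e-01 9.50342e+01]
[  0.551   0.224   0.12  111.8  ] -> [-0.154, 0.892, 0.268] az -0.0466 
[5.510e-01 2.240e-01 2.200e-02 1.118e+02] -> [-0.0, 0.0, 0.653] az -0.0
```

carry_out:
  deltas:
    - [[-0.03, 0.18, 0, 0, 0, -0.01, 1], [-0.06, 0.36, 0, 0, 0, -0.02, 1], [-0.09, 0.54, 0, 0, 0, -0.03, 1], [-0.12, 0.72, 0, 0, 0, -0.04, 1], [-0.154, 0.892, 0, 0, 0, -0.047, 1], [-0.154, 0.892, 0.1, 0, 0, -0.047, 1], [-0.154, 0.892, 0.2, 0, 0, -0.047, 1], [-0.154, 0.892, 0.3, 0, 0, -0.047, 1], [-0.154, 0.892, 0.4, 0, 0, -0.047, 1], [-0.154, 0.892, 0.4, 0, 0, -0.047, 1]]

```text
time_s: 36.33
position: [0.5488, 0.2244, 0.0975]
tcp_rot: [[-0.927, -0.375, -0.006], [-0.375, 0.927, -0.001], [0.006, 0.001, -1.0]]
force: [-0.1, -0.1, -0.9]
opening: 0.449
grasp_force: 30.0
```

carry_out:
  deltas:
    - [[0, 0, 0.1, 0, 0, 0, 1], [0, 0, 0.2, 0, 0, 0, 1], [0, 0, 0.3, 0, 0, 0, 1], [0, 0, 0.4, 0, 0, 0, 1], [0, 0, 0.48, 0, 0, 0, 1], [0, 0, 0.52, 0, 0, 0, 1], [0, 0, 0.52, 0, 0, 0, 0.4], [0, 0, 0.52, 0, 0, 0, -0.1], [0, 0, 0.52, 0, 0, 0, -0.1], [0, 0, 0.4, 0, 0, 0, -0.1]]

```text
time_s: 37.17
position: [0.5491, 0.2251, 0.0385]
tcp_rot: [[-0.927, -0.376, -0.005], [-0.376, 0.927, -0.001], [0.005, 0.001, -1.0]]
force: [-0.7, -0.7, 0.1]
opening: 0.535
grasp_force: 0.0
```

carry_out:
  deltas:
    - [[0, 0, -0.15, 0, 0, 0, -0.1], [0, 0, -0.3, 0, 0, 0, -0.1], [0, 0, -0.5, 0, 0, 0.02, 0.1], [0, 0, -0.5, 0, 0, 0.04, 0.1], [0, 0, -0.5, 0, 0, 0.05, 0.1], [0, 0, -0.5, 0, 0, 0.05, 0.1], [0, 0, -0.5, 0, 0, 0.05, 0.1], [0, 0, -0.5, 0, 0, 0.05, 0.1], [0, 0, -0.5, 0, 0, 0.05, 0.1], [0, 0, -0.5, 0, 0, 0.05, 0.1]]

```text
time_s: 38.0
position: [0.5507, 0.2256, 0.1149]
tcp_rot: [[-0.997, -0.072, -0.001], [-0.072, 0.997, -0.0], [0.001, -0.0, -1.0]]
force: [0.6, -0.3, 0.1]
opening: 0.454
grasp_force: 0.0
```

```bash
python3 - <<'E'
from h import *
p=D(-.0472,.0867);S=T_(.026,-.005)
plan([(*p,.11,93.8),(*p,.019,93.8),(*p,.165,93.8),(.475,.135,.165,85),(.485,-.005,.165,75),(.5,-.15,.165,60),(*S,.11,55),(*S,.009,55)])
E
```

```text
from [ 0.5507  0.2256  0.1149 94.1151]
[ 0.457  0.274  0.11  93.8  ] -> [0.6, 0.364, 0.033] az 0.0009 
[4.57e-01 2.74e-01 1.90e-02 9.38e+01] -> [-0.0, 0.0, 0.607] az -0.0 
[ 0.457  0.274  0.165 93.8  ] -> [-0.0, 0.0, -0.973] az -0.0 
[ 0.475  0.135  0.165 85.   ] -> [-0.059, -0.93, -0.0] az 0.0244 
[ 4.85e-01 -5.00e-03  1.65e-01  7.50e+01] -> [-0.148, -0.924, -0.0] az 0.0278 
[ 0.5   -0.15   0.165 60.   ] -> [-0.347, -0.908, -0.0] az 0.0417 
[ 0.509 -0.249  0.11  55.   ] -> [-0.384, -0.54, 0.367] az 0.0139 
[ 5.09e-01 -2.49e-01  9.00e-03  5.50e+01] -> [0.0, 0.0, 0.673] az 0.0
```

carry_out:
  deltas:
    - [[0.15, 0.09, 0, 0, 0, 0, 0.1], [0.3, 0.18, 0, 0, 0, 0, 0.1], [0.45, 0.27, 0.03, 0, 0, 0.001, 0.1], [0.6, 0.364, 0.03, 0, 0, 0.001, 0.1], [0.6, 0.364, 0.03, 0, 0, 0.001, 0.1], [0.6, 0.364, 0.15, 0, 0, 0.001, 0.1], [0.6, 0.364, 0.3, 0, 0, 0.001, 0.1], [0.6, 0.364, 0.45, 0, 0, 0.001, 0.1], [0.6, 0.364, 0.58, 0, 0, 0.001, 0.1], [0.6, 0.364, 0.635, 0, 0, 0.001, 0.1]]

```text
time_s: 38.83
position: [0.4565, 0.2731, 0.0177]
tcp_rot: [[-0.998, -0.065, -0.003], [-0.065, 0.998, -0.001], [0.003, -0.001, -1.0]]
force: [-0.1, 0.1, 0.4]
opening: 0.452
grasp_force: 0.0
```

carry_out:
  deltas:
    - [[0, 0, 0, 0, 0, 0, 0.1], [0, 0, 0, 0, 0, 0, 1], [0, 0, 0, 0, 0, 0, 1], [0, 0, 0, 0, 0, 0, 1], [0, 0, -0.1, 0, 0, 0, 1], [0, 0, -0.3, 0, 0, 0, 1], [0, 0, -0.5, 0, 0, 0, 1], [0, 0, -0.75, 0, 0, 0, 1], [0, 0, -0.97, 0, 0, 0, 1], [0, 0, -0.97, 0, 0, 0, 1]]

```text
time_s: 39.67
position: [0.4616, 0.2754, 0.173]
tcp_rot: [[-0.998, -0.065, 0.014], [-0.065, 0.998, 0.005], [-0.015, 0.004, -1.0]]
force: [0.8, 0.3, -0.4]
opening: 0.344
grasp_force: 30.0
```

carry_out:
  deltas:
    - [[-0.01, -0.18, 0, 0, 0, 0.005, 1], [-0.02, -0.36, 0, 0, 0, 0.01, 1], [-0.03, -0.54, 0, 0, 0, 0.015, 1], [-0.05, -0.72, 0, 0, 0, 0.02, 1], [-0.06, -0.93, 0, 0, 0, 0.024, 1], [-0.06, -0.93, 0, 0, 0, 0.024, 1], [-0.06, -0.93, 0, 0, 0, 0.024, 1], [-0.06, -0.93, 0, 0, 0, 0.024, 1], [-0.06, -0.93, 0, 0, 0, 0.024, 1], [-0.06, -0.93, 0, 0, 0, 0.024, 1]]

```text
time_s: 40.5
position: [0.475, 0.1361, 0.1656]
tcp_rot: [[-0.996, 0.084, 0.0], [0.084, 0.996, 0.0], [-0.0, 0.0, -1.0]]
force: [-0.2, -0.4, -0.5]
opening: 0.341
grasp_force: 30.0
```

carry_out:
  deltas:
    - [[-0.03, -0.18, 0, 0, 0, 0.005, 1], [-0.06, -0.36, 0, 0, 0, 0.01, 1], [-0.09, -0.54, 0, 0, 0, 0.015, 1], [-0.12, -0.72, 0, 0, 0, 0.02, 1], [-0.15, -0.92, 0, 0, 0, 0.028, 1], [-0.15, -0.92, 0, 0, 0, 0.028, 1], [-0.15, -0.92, 0, 0, 0, 0.028, 1], [-0.15, -0.92, 0, 0, 0, 0.028, 1], [-0.15, -0.92, 0, 0, 0, 0.028, 1], [-0.15, -0.92, 0, 0, 0, 0.028, 1]]

```text
time_s: 41.33
position: [0.4855, -0.003, 0.1655]
tcp_rot: [[-0.967, 0.257, -0.0], [0.257, 0.967, 0.0], [0.001, 0.0, -1.0]]
force: [-0.2, 0.1, 0.1]
opening: 0.345
grasp_force: 30.0
```

carry_out:
  deltas:
    - [[-0.06, -0.18, 0, 0, 0, 0.01, 1], [-0.12, -0.36, 0, 0, 0, 0.02, 1], [-0.2, -0.54, 0, 0, 0, 0.03, 1], [-0.28, -0.72, 0, 0, 0, 0.04, 1], [-0.35, -0.91, 0, 0, 0, 0.05, 1], [-0.35, -0.91, 0, 0, 0, 0.056, 1], [-0.35, -0.91, 0, 0, 0, 0.056, 1], [-0.35, -0.91, 0, 0, 0, 0.056, 1], [-0.35, -0.91, 0, 0, 0, 0.056, 1], [-0.35, -0.91, 0, 0, 0, 0.056, 1]]

```text
time_s: 42.17
position: [0.5009, -0.1483, 0.1655]
tcp_rot: [[-0.819, 0.574, -0.001], [0.574, 0.819, 0.001], [0.001, 0.0, -1.0]]
force: [0.1, 0.9, 0.7]
opening: 0.341
grasp_force: 30.0
```

```bash
python3 - <<'E'
from h import *
c,im=look('w9',dict(s1=(-.026,-.06),s2=(.026,-.06)),'T',.032)
for p in [(-.05,-.1),(-.05,.1)]: print(proj(c,[*T_(*p),.022]).round(0))
S=T_(.026,-.005)
plan([(*S,.11,55),(*S,.009,55)])
E
```

```text
s1 [164. 197.] [163. 199. 326.] [-0.0243 -0.0612]
s2 [171. 251.] [170. 256. 576.] [ 0.0313 -0.0614]
[120. 167.]
[347. 167.]
from [ 0.501  -0.1485  0.1655 54.9722]
[ 0.509 -0.249  0.11  55.   ] -> [-0.43, -0.517, 0.37] az -0.0001 
[ 5.09e-01 -2.49e-01  9.00e-03  5.50e+01] -> [0.0, 0.0, 0.673] az 0.0
```

View pics/w9.png

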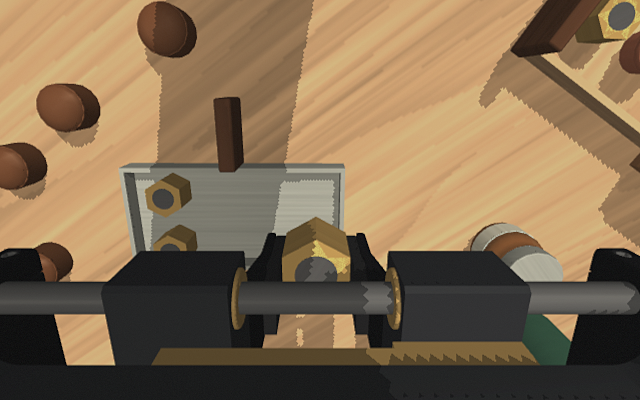

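The tray is undisturbed, with its rear corners at (120,165) and (345,165). Sleeves stand at (163,199) and (172,248), and the third is held.

carry_out:
  deltas:
    - [[-0.1, -0.13, 0, 0, 0, 0, 1], [-0.22, -0.3, 0.02, 0, 0, 0, 1], [-0.33, -0.42, 0.06, 0, 0, 0, 1], [-0.43, -0.517, 0.15, 0, 0, 0, 1], [-0.43, -0.517, 0.35, 0, 0, 0, 1], [-0.43, -0.517, 0.55, 0, 0, 0, 1], [-0.43, -0.517, 0.75, 0, 0, 0, 1], [-0.43, -0.517, 0.9, 0, 0, 0, 1], [-0.43, -0.517, 0.9, 0, 0, 0, 1], [-0.43, -0.517, 0.9, 0, 0, 0, 1]]

```text
time_s: 43.05
position: [0.5087, -0.2492, 0.0297]
tcp_rot: [[-0.818, 0.575, -0.002], [0.575, 0.818, 0.002], [0.003, 0.0, -1.0]]
force: [0.5, 0.0, -0.1]
opening: 0.345
grasp_force: 30.0
```

carry_out:
  deltas:
    - [[0, 0, 0.05, 0, 0, 0, 1], [0, 0, 0.1, 0, 0, 0, 1], [0, 0, 0.14, 0, 0, 0, 1], [0, 0, 0.145, 0, 0, 0, 0.5], [0, 0, 0.145, 0, 0, 0, 0.15], [0, 0, 0.145, 0, 0, 0, 0.15], [0, 0, 0, 0, 0, 0, 0.15], [0, 0, -0.25, 0, 0, 0, 0.15], [0, 0, -0.5, 0, 0, 0, 0.1], [0, 0, -0.9, 0, 0, 0, 0.1]]

```text
time_s: 43.88
position: [0.5083, -0.2497, 0.1479]
tcp_rot: [[-0.817, 0.576, -0.002], [0.576, 0.817, 0.002], [0.003, 0.0, -1.0]]
force: [0.9, -0.5, -0.7]
opening: 0.445
grasp_force: 0.0
```

```bash
python3 - <<'E'
from h import *
p=D(-.0492,-.0928);S=T_(.026,-.005)
plan([(.51,-.105,.165,70),(.515,.03,.165,82.8),(*p,.11,82.8),(*p,.019,82.8)],[*S,.165,55])
E
```

```text
from [ 0.5094 -0.249   0.165  55.    ]
[ 0.51  -0.105  0.165 70.   ] -> [0.548, 0.789, -0.0] az -0.0417 
[5.15e-01 3.00e-02 1.65e-01 8.28e+01] -> [0.276, 0.857, -0.0] az -0.0356 
[ 0.522  0.106  0.11  82.8  ] -> [0.019, 0.51, 0.367] az -0.0 
[5.22e-01 1.06e-01 1.90e-02 8.28e+01] -> [0.0, 0.0, 0.607] az -0.0
```

carry_out:
  deltas:
    - [[0.1, 0.14, 0, 0, 0, -0.01, 0.1], [0.22, 0.32, 0, 0, 0, -0.02, 0.1], [0.34, 0.5, 0, 0, 0, -0.03, 0.1], [0.46, 0.67, 0, 0, 0, -0.042, 0.1], [0.55, 0.79, 0, 0, 0, -0.042, 0.1], [0.55, 0.79, 0, 0, 0, -0.042, 0.1], [0.55, 0.79, 0, 0, 0, -0.042, 0.1], [0.55, 0.79, 0, 0, 0, -0.042, 0.1], [0.55, 0.79, 0, 0, 0, -0.042, 0.1], [0.55, 0.79, 0, 0, 0, -0.042, 0.1]]

```text
time_s: 44.72
position: [0.5104, -0.1073, 0.1473]
tcp_rot: [[-0.939, 0.344, 0.001], [0.344, 0.939, -0.0], [-0.001, -0.0, -1.0]]
force: [0.0, 0.4, 0.5]
opening: 0.454
grasp_force: 0.0
```

carry_out:
  deltas:
    - [[0.06, 0.18, 0, 0, 0, -0.01, 0.1], [0.12, 0.36, 0, 0, 0, -0.02, 0.1], [0.18, 0.54, 0, 0, 0, -0.03, 0.1], [0.24, 0.72, 0, 0, 0, -0.036, 0.1], [0.28, 0.857, 0, 0, 0, -0.036, 0.1], [0.28, 0.857, 0, 0, 0, -0.036, 0.1], [0.28, 0.857, 0, 0, 0, -0.036, 0.1], [0.28, 0.857, 0, 0, 0, -0.036, 0.1], [0.28, 0.857, 0, 0, 0, -0.036, 0.1], [0.28, 0.857, 0, 0, 0, -0.036, 0.1]]

```text
time_s: 45.55
position: [0.5149, 0.0279, 0.1472]
tcp_rot: [[-0.992, 0.125, 0.0], [0.125, 0.992, -0.0], [-0.0, -0.0, -1.0]]
force: [-0.2, 0.2, -0.3]
opening: 0.451
grasp_force: 0.0
```

```bash
python3 - <<'E'
from h import *
look('w10',dict(D=DS['D'],E=DS['E']),'D',.044)
p=D(-.0492,-.0928);S=T_(-.026,-.005)
plan([(*p,.11,82.8),(*p,.019,82.8),(*p,.165,82.8),(.505,-.04,.165,68),(*(S+[.01,.06]),.165,55),(*S,.11,55),(*S,.009,55)])
E
```

```text
D [417. 189.] [418. 190. 409.] [-0.0481 -0.0926]
E [468. 280.] [ 468.  279. 1009.] [ 0.0438 -0.0876]
from [5.14900e-01 2.80000e-02 1.47200e-01 8.28127e+01]
[ 0.522  0.106  0.11  82.8  ] -> [0.019, 0.523, 0.248] az 0.0 
[5.22e-01 1.06e-01 1.90e-02 8.28e+01] -> [0.0, 0.0, 0.607] az -0.0 
[ 0.522  0.106  0.165 82.8  ] -> [0.0, 0.0, -0.973] az -0.0 
[ 5.05e-01 -4.00e-02  1.65e-01  6.80e+01] -> [-0.011, -0.981, -0.0] az 0.0411 
[ 0.477 -0.159  0.165 55.   ] -> [-0.124, -0.807, -0.0] az 0.0361 
[ 0.467 -0.219  0.11  55.   ] -> [-0.175, -0.366, 0.367] az 0.0 
[ 4.67e-01 -2.19e-01  9.00e-03  5.50e+01] -> [0.0, 0.0, 0.673] az 0.0
```

carry_out:
  deltas:
    - [[0.01, 0.15, 0, 0, 0, 0, 0.1], [0.019, 0.35, 0, 0, 0, 0, 0.1], [0.019, 0.523, 0.05, 0, 0, 0, 0.1], [0.019, 0.523, 0.15, 0, 0, 0, 0.1], [0.019, 0.523, 0.25, 0, 0, 0, 0.1], [0.019, 0.523, 0.4, 0, 0, 0, 0.1], [0.019, 0.523, 0.55, 0, 0, 0, 0.1], [0.019, 0.523, 0.7, 0, 0, 0, 0.1], [0.019, 0.523, 0.8, 0, 0, 0, 0.1], [0.019, 0.523, 0.85, 0, 0, 0, 0.1]]

```text
time_s: 46.43
position: [0.5206, 0.1067, 0.0177]
tcp_rot: [[-0.992, 0.124, -0.003], [0.124, 0.992, -0.0], [0.003, -0.0, -1.0]]
force: [0.7, 0.8, 0.2]
opening: 0.45
grasp_force: 0.0
```

carry_out:
  deltas:
    - [[0, 0, 0, 0, 0, 0, 0.1], [0, 0, 0, 0, 0, 0, 1], [0, 0, 0, 0, 0, 0, 1], [0, 0, 0, 0, 0, 0, 1], [0, 0, -0.1, 0, 0, 0, 1], [0, 0, -0.3, 0, 0, 0, 1], [0, 0, -0.5, 0, 0, 0, 1], [0, 0, -0.75, 0, 0, 0, 1], [0, 0, -0.97, 0, 0, 0, 1], [0, 0, -0.97, 0, 0, 0, 1]]

```text
time_s: 47.27
position: [0.5261, 0.1076, 0.1725]
tcp_rot: [[-0.992, 0.123, 0.015], [0.123, 0.992, -0.0], [-0.015, 0.002, -1.0]]
force: [0.4, -0.5, -0.4]
opening: 0.342
grasp_force: 30.0
```

carry_out:
  deltas:
    - [[0, -0.18, 0, 0, 0, 0.008, 1], [0, -0.36, 0, 0, 0, 0.016, 1], [0, -0.54, 0, 0, 0, 0.024, 1], [-0.01, -0.75, 0, 0, 0, 0.032, 1], [-0.01, -0.98, 0, 0, 0, 0.041, 1], [-0.01, -0.98, 0, 0, 0, 0.041, 1], [-0.01, -0.98, 0, 0, 0, 0.041, 1], [-0.01, -0.98, 0, 0, 0, 0.041, 1], [-0.01, -0.98, 0, 0, 0, 0.041, 1], [-0.01, -0.98, 0, 0, 0, 0.041, 1]]

```text
time_s: 48.1
position: [0.5048, -0.0374, 0.1652]
tcp_rot: [[-0.929, 0.37, -0.0], [0.37, 0.929, 0.0], [0.0, 0.0, -1.0]]
force: [-0.8, -0.2, -1.0]
opening: 0.345
grasp_force: 30.0
```

carry_out:
  deltas:
    - [[-0.02, -0.15, 0, 0, 0, 0.008, 1], [-0.05, -0.32, 0, 0, 0, 0.016, 1], [-0.08, -0.5, 0, 0, 0, 0.024, 1], [-0.1, -0.68, 0, 0, 0, 0.032, 1], [-0.12, -0.81, 0, 0, 0, 0.036, 1], [-0.12, -0.81, 0, 0, 0, 0.036, 1], [-0.12, -0.81, 0, 0, 0, 0.036, 1], [-0.12, -0.81, 0, 0, 0, 0.036, 1], [-0.12, -0.81, 0, 0, 0, 0.036, 1], [-0.12, -0.81, 0, 0, 0, 0.036, 1]]

```text
time_s: 48.93
position: [0.4765, -0.1567, 0.1652]
tcp_rot: [[-0.822, 0.569, -0.0], [0.569, 0.822, 0.0], [0.0, 0.0, -1.0]]
force: [0.2, 1.2, -0.6]
opening: 0.339
grasp_force: 30.0
```

```bash
python3 - <<'E'
from h import *
c,im=look('w11',dict(s1=(-.026,-.06),s2=(.026,-.06),s3=(.026,-.005)),'T',.032)
for p in [(-.05,-.1),(-.05,.1)]:
    u=proj(c,[*T_(*p),.022]).round(0).astype(int); print(u)
g=cv2.cvtColor(im,cv2.COLOR_RGB2GRAY);x=int(proj(c,[*T_(-.05,.05),.022])[0]);y=int(proj(c,[*T_(-.05,.05),.022])[1]);print(x,y,g[y-8:y+9,x])
S=T_(-.026,-.005)
plan([(*S,.11,55),(*S,.009,55)])
E
```

```text
s1 [189. 212.] [188. 214. 311.] [-0.0242 -0.0612]
s2 [194. 265.] [194. 266. 957.] [ 0.0267 -0.0605]
s3 [254. 266.] [255. 267. 663.] [ 0.0275 -0.0038]
[145 183]
[370 184]
313 183 [169 168 171 157 116 106 109 110 107 127 164 170 169 167 144 115 121]
from [ 0.4766 -0.1569  0.1652 55.312 ]
[ 0.467 -0.219  0.11  55.   ] -> [-0.183, -0.378, 0.368] az 0.0009 
[ 4.67e-01 -2.19e-01  9.00e-03  5.50e+01] -> [0.0, 0.0, 0.673] az 0.0
```

Sleeve 1 and the tray are confirmed in place, so I set down the fourth.

carry_out:
  deltas:
    - [[-0.06, -0.12, 0, 0, 0, 0.001, 1], [-0.12, -0.25, 0.02, 0, 0, 0.001, 1], [-0.183, -0.378, 0.06, 0, 0, 0.001, 1], [-0.183, -0.378, 0.15, 0, 0, 0.001, 1], [-0.183, -0.378, 0.35, 0, 0, 0.001, 1], [-0.183, -0.378, 0.55, 0, 0, 0.001, 1], [-0.183, -0.378, 0.75, 0, 0, 0.001, 1], [-0.183, -0.378, 0.9, 0, 0, 0.001, 1], [-0.183, -0.378, 0.9, 0, 0, 0.001, 1], [-0.183, -0.378, 0.9, 0, 0, 0.001, 1]]

```text
time_s: 49.82
position: [0.4662, -0.2194, 0.0294]
tcp_rot: [[-0.818, 0.575, -0.002], [0.575, 0.818, 0.002], [0.003, 0.0, -1.0]]
force: [0.2, -0.5, -0.0]
opening: 0.34
grasp_force: 30.0
```

carry_out:
  deltas:
    - [[0, 0, 0.05, 0, 0, 0, 1], [0, 0, 0.1, 0, 0, 0, 1], [0, 0, 0.14, 0, 0, 0, 1], [0, 0, 0.145, 0, 0, 0, 0.5], [0, 0, 0.145, 0, 0, 0, 0.15], [0, 0, 0.145, 0, 0, 0, 0.15], [0, 0, 0, 0, 0, 0, 0.15], [0, 0, -0.25, 0, 0, 0, 0.15], [0, 0, -0.5, 0, 0, 0, 0.1], [0, 0, -0.9, 0, 0, 0, 0.1]]

```text
time_s: 50.65
position: [0.4656, -0.2197, 0.1477]
tcp_rot: [[-0.817, 0.576, -0.002], [0.576, 0.817, 0.002], [0.003, 0.0, -1.0]]
force: [0.8, -1.0, -0.2]
opening: 0.445
grasp_force: 0.0
```

```bash
python3 - <<'E'
from h import *
S=T_(-.026,-.005);p=D(.0442,-.088)
plan([(.53,-.09,.165,80),(.575,.04,.165,110),(*p,.11,133.8),(*p,.019,133.8)],[*S,.165,55])
E
```

```text
from [ 0.4668 -0.2192  0.165  55.    ]
[ 0.53  -0.09   0.165 80.   ] -> [0.149, 0.947, -0.0] az -0.0694 
[5.75e-01 4.00e-02 1.65e-01 1.10e+02] -> [-0.145, 0.906, -0.0] az -0.0833 
[6.070e-01 1.450e-01 1.100e-01 1.338e+02] -> [-0.439, 0.588, 0.367] az -0.0661 
[6.070e-01 1.450e-01 1.900e-02 1.338e+02] -> [-0.0, 0.0, 0.607] az -0.0
```

carry_out:
  deltas:
    - [[0.03, 0.18, 0, 0, 0, -0.012, 0.1], [0.06, 0.36, 0, 0, 0, -0.024, 0.1], [0.09, 0.54, 0, 0, 0, -0.036, 0.1], [0.12, 0.75, 0, 0, 0, -0.05, 0.1], [0.15, 0.947, 0, 0, 0, -0.06, 0.1], [0.15, 0.947, 0, 0, 0, -0.07, 0.1], [0.15, 0.947, 0, 0, 0, -0.07, 0.1], [0.15, 0.947, 0, 0, 0, -0.07, 0.1], [0.15, 0.947, 0, 0, 0, -0.07, 0.1], [0.15, 0.947, 0, 0, 0, -0.07, 0.1]]

```text
time_s: 51.48
position: [0.5297, -0.0921, 0.1469]
tcp_rot: [[-0.985, 0.175, -0.0], [0.175, 0.985, -0.0], [0.0, -0.0, -1.0]]
force: [-0.1, -0.7, -0.1]
opening: 0.452
grasp_force: 0.0
```

carry_out:
  deltas:
    - [[-0.03, 0.18, 0, 0, 0, -0.015, 0.1], [-0.06, 0.36, 0, 0, 0, -0.03, 0.1], [-0.09, 0.54, 0, 0, 0, -0.045, 0.1], [-0.12, 0.75, 0, 0, 0, -0.06, 0.1], [-0.145, 0.906, 0, 0, 0, -0.075, 0.1], [-0.145, 0.906, 0, 0, 0, -0.09, 0.1], [-0.145, 0.906, 0, 0, 0, -0.105, 0.1], [-0.145, 0.906, 0, 0, 0, -0.12, 0.1], [-0.145, 0.906, 0, 0, 0, -0.135, 0.1], [-0.145, 0.906, 0, 0, 0, -0.149, 0.1]]

```text
time_s: 52.32
position: [0.5748, 0.0379, 0.1468]
tcp_rot: [[-0.722, -0.692, -0.0], [-0.692, 0.722, -0.0], [0.0, 0.0, -1.0]]
force: [-0.7, 1.1, 0.2]
opening: 0.449
grasp_force: 0.0
```

```bash
python3 - <<'E'
from h import *
c,im=look('w12',dict(E=DS['E']),'D',.044)
p=D(.0442,-.088);print(p)
plan([(*p,.11,133.8),(*p,.019,133.8),(*p,.165,133.8)])
E
```

```text
E [381. 302.] [ 380.  302. 1006.] [ 0.0444 -0.0885]
[0.60673714 0.14537142]
from [5.749000e-01 3.780000e-02 1.468000e-01 1.339645e+02]
[6.070e-01 1.450e-01 1.100e-01 1.338e+02] -> [-0.651, 0.368, 0.245] az 0.0005 
[6.070e-01 1.450e-01 1.900e-02 1.338e+02] -> [-0.0, 0.0, 0.607] az -0.0 
[  0.607   0.145   0.165 133.8  ] -> [-0.0, 0.0, -0.973] az -0.0
```

View pics/w12.png

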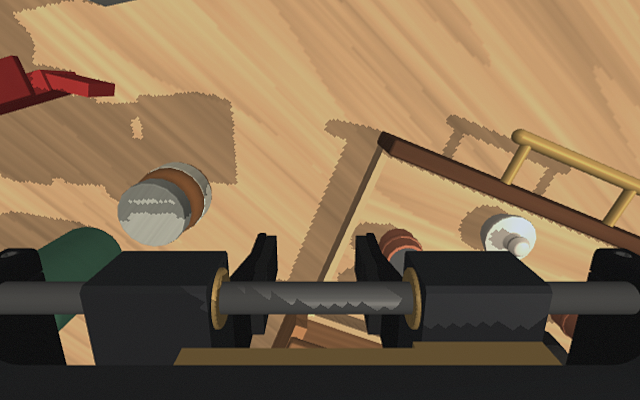

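The stopper is at (510,235) and one coupling at (400,245), but sleeve E is hidden behind the bar. I check it with the scene camera.

```bash
python3 - <<'E'
from h import *
c=cam('scene');im=capture('scene');save('s2',im)
p=D(*DS['E']);u=proj(c,[*p,.03]);x,y=int(u[0]),int(u[1]);print(u)
x0=cam('scene');k=cv2.resize(im[y-70:y+70,x-90:x+90],None,fx=4,fy=4,interpolation=cv2.INTER_CUBIC)
cv2.circle(k,(360,280),4,(0,255,0),1);save('s2c',k)
E
```

```text
[342.13531894 221.97395018]
```

View pics/s2c.png

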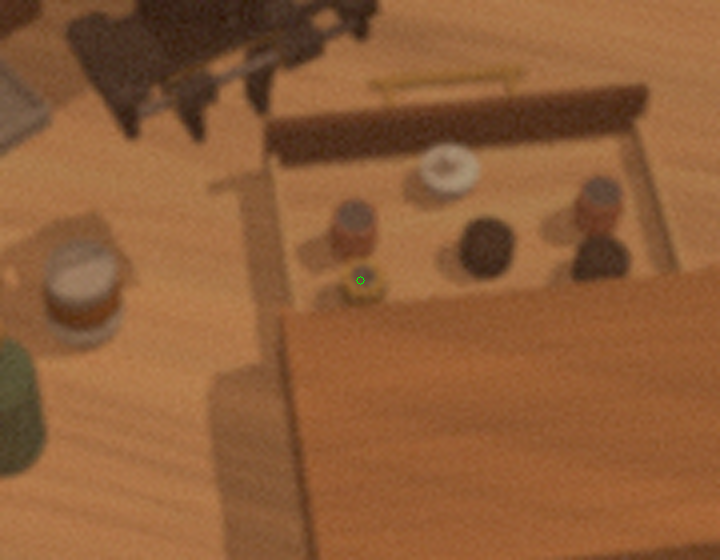

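The crop shows sleeve E where expected at (362,280), both caps at (487,247) and (600,262), the couplings, and the stopper. I grasp E.

carry_out:
  deltas:
    - [[-0.15, 0.09, 0, 0, 0, 0, 0.1], [-0.3, 0.18, 0, 0, 0, 0, 0.1], [-0.48, 0.27, 0, 0, 0, 0, 0.1], [-0.651, 0.368, 0.05, 0, 0, 0, 0.1], [-0.651, 0.368, 0.15, 0, 0, 0, 0.1], [-0.651, 0.368, 0.3, 0, 0, 0, 0.1], [-0.651, 0.368, 0.45, 0, 0, 0, 0.1], [-0.651, 0.368, 0.6, 0, 0, 0, 0.1], [-0.651, 0.368, 0.75, 0, 0, 0, 0.1], [-0.651, 0.368, 0.845, 0, 0, 0, 0.1]]

```text
time_s: 53.25
position: [0.6063, 0.1454, 0.0178]
tcp_rot: [[-0.726, -0.688, -0.003], [-0.688, 0.726, -0.0], [0.002, 0.002, -1.0]]
force: [-0.7, 0.0, 0.5]
opening: 0.453
grasp_force: 0.0
```

carry_out:
  deltas:
    - [[0, 0, 0, 0, 0, 0, 0.1], [0, 0, 0, 0, 0, 0, 1], [0, 0, 0, 0, 0, 0, 1], [0, 0, 0, 0, 0, 0, 1], [0, 0, -0.1, 0, 0, 0, 1], [0, 0, -0.3, 0, 0, 0, 1], [0, 0, -0.5, 0, 0, 0, 1], [0, 0, -0.75, 0, 0, 0, 1], [0, 0, -0.97, 0, 0, 0, 1], [0, 0, -0.97, 0, 0, 0, 1]]

```text
time_s: 54.08
position: [0.6124, 0.1465, 0.1739]
tcp_rot: [[-0.724, -0.69, 0.016], [-0.69, 0.724, 0.001], [-0.012, -0.01, -1.0]]
force: [1.2, 0.1, -0.3]
opening: 0.347
grasp_force: 30.0
```

```bash
python3 - <<'E'
from h import *
S=T_(.012,.052);p=D(.0442,-.088)
plan([(.58,.005,.165,95),(.545,-.11,.165,65),(*S,.11,55),(*S,.009,55)],[*p,.165,133.8])
E
```

```text
from [  0.6067   0.1454   0.165  133.8   ]
[5.80e-01 5.00e-03 1.65e-01 9.50e+01] -> [0.776, -0.552, -0.0] az 0.1078 
[ 0.545 -0.11   0.165 65.   ] -> [0.299, -0.743, -0.0] az 0.0833 
[ 0.531 -0.194  0.11  55.   ] -> [-0.151, -0.55, 0.367] az 0.0278 
[ 5.31e-01 -1.94e-01  9.00e-03  5.50e+01] -> [0.0, 0.0, 0.673] az 0.0
```

carry_out:
  deltas:
    - [[0.13, -0.09, 0, 0, 0, 0.013, 1], [0.28, -0.2, 0, 0, 0, 0.028, 1], [0.43, -0.31, 0, 0, 0, 0.043, 1], [0.6, -0.42, 0, 0, 0, 0.058, 1], [0.776, -0.552, 0, 0, 0, 0.073, 1], [0.776, -0.552, 0, 0, 0, 0.088, 1], [0.776, -0.552, 0, 0, 0, 0.1, 1], [0.776, -0.552, 0, 0, 0, 0.108, 1], [0.776, -0.552, 0, 0, 0, 0.108, 1], [0.776, -0.552, 0, 0, 0, 0.108, 1]]

```text
time_s: 54.92
position: [0.5802, 0.0058, 0.1657]
tcp_rot: [[-0.996, -0.084, 0.0], [-0.084, 0.996, -0.0], [-0.0, -0.0, -1.0]]
force: [-0.4, -0.4, -0.1]
opening: 0.342
grasp_force: 30.0
```

carry_out:
  deltas:
    - [[0.05, -0.14, 0, 0, 0, 0.015, 1], [0.12, -0.3, 0, 0, 0, 0.03, 1], [0.18, -0.45, 0, 0, 0, 0.045, 1], [0.24, -0.6, 0, 0, 0, 0.06, 1], [0.3, -0.743, 0, 0, 0, 0.075, 1], [0.3, -0.743, 0, 0, 0, 0.09, 1], [0.3, -0.743, 0, 0, 0, 0.105, 1], [0.3, -0.743, 0, 0, 0, 0.111, 1], [0.3, -0.743, 0, 0, 0, 0.111, 1], [0.3, -0.743, 0, 0, 0, 0.111, 1]]

```text
time_s: 55.75
position: [0.5449, -0.1088, 0.1657]
tcp_rot: [[-0.819, 0.574, 0.0], [0.574, 0.819, -0.0], [-0.0, -0.0, -1.0]]
force: [-0.5, -0.6, -0.7]
opening: 0.343
grasp_force: 30.0
```

```bash
python3 - <<'E'
from h import *
c,im=look('w13',dict(s1=(-.026,-.06),s4=(-.026,-.005),s2=(.026,-.06),s3=(.026,-.005)),'T',.032)
g=cv2.cvtColor(im,cv2.COLOR_RGB2GRAY);x=int(proj(c,[*T_(-.05,.05),.022])[0]);y=int(proj(c,[*T_(-.05,.05),.022])[1]);print(x,y,g[y-8:y+9,x])
S=T_(.012,.052)
plan([(*S,.11,55),(*S,.009,55)])
E
```

```text
s1 [ 95. 182.] [ 94. 184. 331.] [-0.0242 -0.0613]
s4 [159. 182.] [158. 180. 337.] [-0.0277 -0.0058]
s2 [105. 237.] [105. 239. 290.] [ 0.0275 -0.0608]
s3 [166. 237.] [167. 240. 811.] [ 0.0286 -0.0046]
223 152 [109 108 111 118 108  77  72  73  81 107 121 117 117 118 119 118 119]
from [ 0.545  -0.1087  0.1657 54.952 ]
[ 0.531 -0.194  0.11  55.   ] -> [-0.25, -0.522, 0.371] az -0.0001 
[ 5.31e-01 -1.94e-01  9.00e-03  5.50e+01] -> [0.0, 0.0, 0.673] az 0.0
```

carry_out:
  deltas:
    - [[-0.08, -0.16, 0, 0, 0, 0, 1], [-0.16, -0.34, 0.02, 0, 0, 0, 1], [-0.25, -0.522, 0.06, 0, 0, 0, 1], [-0.25, -0.522, 0.15, 0, 0, 0, 1], [-0.25, -0.522, 0.35, 0, 0, 0, 1], [-0.25, -0.522, 0.55, 0, 0, 0, 1], [-0.25, -0.522, 0.75, 0, 0, 0, 1], [-0.25, -0.522, 0.9, 0, 0, 0, 1], [-0.25, -0.522, 0.9, 0, 0, 0, 1], [-0.25, -0.522, 0.9, 0, 0, 0, 1]]

```text
time_s: 56.63
position: [0.5299, -0.1939, 0.0297]
tcp_rot: [[-0.818, 0.575, -0.002], [0.575, 0.818, 0.001], [0.003, -0.0, -1.0]]
force: [-0.0, -0.4, -0.8]
opening: 0.342
grasp_force: 30.0
```

carry_out:
  deltas:
    - [[0, 0, 0.05, 0, 0, 0, 1], [0, 0, 0.1, 0, 0, 0, 1], [0, 0, 0.14, 0, 0, 0, 1], [0, 0, 0.145, 0, 0, 0, 0.5], [0, 0, 0.145, 0, 0, 0, 0.15], [0, 0, 0.145, 0, 0, 0, 0.15], [0, 0, 0, 0, 0, 0, 0.15], [0, 0, -0.25, 0, 0, 0, 0.15], [0, 0, -0.5, 0, 0, 0, 0.3], [0, 0, -0.9, 0, 0, 0, 0.4]]

```text
time_s: 57.47
position: [0.5297, -0.1941, 0.1483]
tcp_rot: [[-0.818, 0.576, -0.002], [0.576, 0.818, 0.001], [0.002, -0.0, -1.0]]
force: [0.8, -1.1, -0.7]
opening: 0.351
grasp_force: 0.0
```

carry_out:
  deltas:
    - [[-0.1, -0.1, -0.2, 0, 0, 0, 0.4], [-0.2, -0.2, -0.4, 0, 0, 0, 0.4], [-0.32, -0.347, -0.6, 0, 0, 0, 0.4], [-0.32, -0.347, -0.6, 0, 0, 0, 0.4], [-0.32, -0.347, -0.6, 0, 0, 0, 0.4], [-0.32, -0.347, -0.6, 0, 0, 0, 0.4], [-0.32, -0.347, -0.6, 0, 0, 0, 0.4], [-0.32, -0.347, -0.6, 0, 0, 0, 0.4], [-0.32, -0.347, -0.6, 0, 0, 0, 0.4], [-0.32, -0.347, -0.6, 0, 0, 0, 0.4]]

```text
time_s: 58.3
position: [0.5394, -0.2638, 0.2363]
tcp_rot: [[-0.818, 0.575, -0.002], [0.575, 0.818, 0.001], [0.002, 0.0, -1.0]]
force: [0.2, 0.2, -0.6]
opening: 0.303
grasp_force: 0.0
```

```bash
python3 - <<'E'
from h import *
c=cam('wrist');im=capture('wrist');save('w14',im);np.savez('w14.npz',K=c[0],T=c[1]);print(pose())
E
```

```text
[np.float64(0.5395658637237497), np.float64(-0.2640312052805709), np.float64(0.23652150195721355), np.float64(54.87319416047795)]
```

View pics/w14.png

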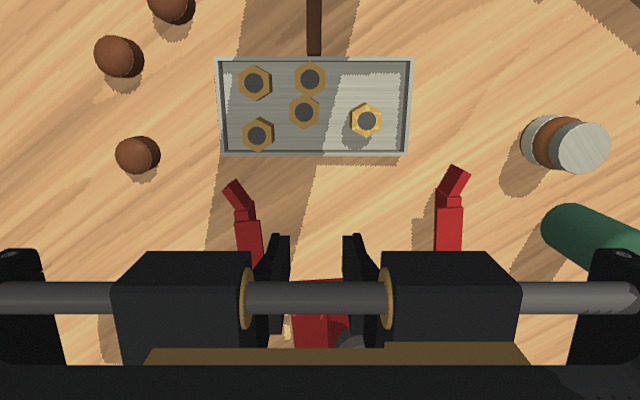

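All five sleeves are in the tray. The third was nudged to (304,112), beside another one. The tray corners are (214,57), (414,57), (408,156) and (221,156), and the cheeks are at columns about 250 and 450.

```bash
python3 - <<'E'
from h import *
im=cv2.cvtColor(cv2.imread('pics/w14.png'),cv2.COLOR_BGR2RGB);z=np.load('w14.npz');c=(z['K'],z['T'])
r=im.astype(int);m=(r[...,0]>60)&(r[...,0]>2.2*r[...,1])&(r[...,0]>2*r[...,2])
L=[];R=[];Li=[];Ri=[]
for v in range(218,246,3):
    a=np.where(m[v,200:300])[0]+200;b=np.where(m[v,400:500])[0]+400
    L.append((a.min(),v));Li.append((a.max(),v));Ri.append((b.min(),v));R.append((b.max(),v))
    if v%9==2 or v>240: print(v,a.min(),a.max(),b.min(),b.max())
def line(P,h):
    q=np.array([px(c,u,v,h)[:2] for u,v in P]);d=q[-1]-q[0];k=np.polyfit(np.arange(len(q)),q,1);d=k[0];return q.mean(0),np.degrees(np.arctan2(d[1],d[0]))
for h in(.044,.05):
    l,al=line(L,h);rr,ar=line(R,h);li,a2=line(Li,h);ri,a3=line(Ri,h)
    print(h,l,al,rr,ar,'mid',(l+rr)/2,'w',np.linalg.norm(rr-l),'inner',a2,a3,np.linalg.norm(ri-li),(li+ri)/2)
for n,u,v in[('Ltip',222,185),('Ltip2',236,180),('Rtip',448,165),('Rtip2',471,172),('Lk',235,217),('Rk',463,200)]: print(n,px(c,u,v,.044))
q=np.array([px(c,u,v,.022) for u,v in[(214,57),(414,57),(409,156),(221,156)]]);print(q.round(4).tolist(),q.mean(0),np.degrees(np.arctan2(*(q[1]-q[0])[[1,0]])))
E
```

```text
218 235 253 435 462
227 235 259 435 461
236 236 261 435 461
242 237 262 436 460
245 237 262 436 460
0.044 [ 0.54726156 -0.37468722] -33.30463615301714 [ 0.68682391 -0.17577297] -31.706731860315507 mid [ 0.61704274 -0.2752301 ] w 0.2429908013197367 inner -25.14143444286722 -28.31915689259256 0.18927431007307713 [ 0.61642623 -0.27610879]
0.05 [ 0.54603211 -0.37204303] -33.3046361530177 [ 0.68323371 -0.17649349] -31.70673186031539 mid [ 0.61463291 -0.27426826] w 0.2388805174081097 inner -25.14143444286688 -28.319156892592396 0.18607266150303958 [ 0.61402683 -0.27513208]
Ltip [ 0.49843856 -0.3536401   0.044     ]
Ltip2 [ 0.50259102 -0.33841111  0.044     ]
Rtip [ 0.61432987 -0.15167419  0.044     ]
Rtip2 [ 0.63430963 -0.13592953  0.044     ]
Lk [ 0.53375583 -0.36479987  0.044     ]
Rk [ 0.65634121 -0.15698635  0.044     ]
[[0.3933, -0.2846, 0.022], [0.5073, -0.122, 0.022], [0.5903, -0.177, 0.022], [0.4743, -0.3424, 0.022]] [ 0.49128812 -0.23151661  0.022     ] 54.95026264239418
```

```bash
python3 - <<'E'
from h import *
h=T_(-.084,-.0005);m=(.4334,-.1639);u=np.array([.8545,-.5195])
plan([(*h,.14,55),(*h,.01,55),(*m,.01,58.7),(*(m+.14*u),.01,58.7)])
E
```

```text
from [ 0.5396 -0.264   0.2365 54.8732]
[ 0.422 -0.182  0.14  55.   ] -> [0.955, -0.005, 0.643] az -0.0004 
[ 4.22e-01 -1.82e-01  1.00e-02  5.50e+01] -> [0.0, 0.0, 0.867] az 0.0 
[ 4.33e-01 -1.64e-01  1.00e-02  5.87e+01] -> [0.007, 0.144, -0.0] az -0.0103 
[ 5.53e-01 -2.37e-01  1.00e-02  5.87e+01] -> [-0.933, 0.0, -0.0] az -0.0
```

carry_out:
  deltas:
    - [[0.2, 0, 0, 0, 0, 0, 0.4], [0.45, 0, 0, 0, 0, 0, 0.4], [0.7, 0, 0, 0, 0, 0, 0.4], [0.955, -0.005, 0.1, 0, 0, 0, 0.4], [0.955, -0.005, 0.3, 0, 0, 0, 0.4], [0.955, -0.005, 0.5, 0, 0, 0, 0.4], [0.955, -0.005, 0.643, 0, 0, 0, 0.4], [0.955, -0.005, 0.643, 0, 0, 0, 0.4], [0.955, -0.005, 0.643, 0, 0, 0, 0.4], [0.955, -0.005, 0.643, 0, 0, 0, 0.4]]

```text
time_s: 59.18
position: [0.423, -0.1834, 0.1416]
tcp_rot: [[-0.818, 0.576, 0.001], [0.576, 0.818, -0.001], [-0.002, -0.0, -1.0]]
force: [0.0, -0.3, 0.1]
opening: 0.295
grasp_force: 0.0
```

```bash
python3 - <<'E'
from h import *
c=cam('wrist');im=capture('wrist');save('w15',im);r=im.astype(int)
h=T_(-.1,0);
for x in(-.095,-.07):
    u=proj(c,[*T_(x,0),.04]);v=int(u[1]);k=int(u[0]);g=r[v,k-30:k+31].sum(1);print(u,np.where(g<g.max()*.45)[0][[0,-1]]+k-30, [proj(c,[*T_(x,y),.04])[0].round(0) for y in(-.007,.007)])
plan([(*T_(-.084,-.0005),.14,55)])
E
```

```text
[316.68838377 177.27529783] [306 323] [np.float64(308.0), np.float64(326.0)]
[316.71010273 208.10299805] [307 323] [np.float64(308.0), np.float64(326.0)]
from [ 0.4233 -0.1835  0.142  54.8524]
[ 0.422 -0.182  0.14  55.   ] -> [0.013, 0.002, 0.013] az -0.0004
```

carry_out:
  deltas:
    - [[0, 0, 0.2, 0, 0, 0, 0.4], [0, 0, 0.4, 0, 0, 0, 0.4], [0, 0, 0.6, 0, 0, 0, 0.4], [0, 0, 0.75, 0, 0, 0, 0.4], [0, 0, 0.85, 0, 0, 0, 0.4], [0, 0, 0.87, 0, 0, 0, 0.4], [0, 0, 0.87, 0, 0, 0, 1], [0, 0, 0.87, 0, 0, 0, 1], [0, 0, 0.87, 0, 0, 0, 1], [0, 0, 0.87, 0, 0, 0, 1]]

```text
time_s: 60.07
position: [0.4232, -0.1836, 0.0117]
tcp_rot: [[-0.817, 0.576, 0.003], [0.576, 0.817, -0.002], [-0.003, -0.0, -1.0]]
force: [0.2, -0.4, 2.4]
opening: 0.158
grasp_force: 30.0
```

carry_out:
  deltas:
    - [[0, 0.01, 0, 0, 0, 0, 1], [0, 0.03, 0, 0, 0, -0.001, 1], [0, 0.05, 0, 0, 0, -0.003, 1], [0, 0.07, 0, 0, 0, -0.005, 1], [0, 0.09, 0, 0, 0, -0.007, 1], [0, 0.11, 0, 0, 0, -0.009, 1], [0, 0.13, 0, 0, 0, -0.01, 1], [0, 0.144, 0, 0, 0, -0.01, 1], [0, 0.144, 0, 0, 0, -0.01, 1], [0, 0.144, 0, 0, 0, -0.01, 1]]

```text
time_s: 60.9
position: [0.4356, -0.1659, 0.0117]
tcp_rot: [[-0.851, 0.524, 0.003], [0.524, 0.851, -0.002], [-0.003, -0.0, -1.0]]
force: [-0.6, -1.2, 5.9]
opening: 0.154
grasp_force: 30.0
```

```bash
python3 - <<'E'
from h import *
plan([(.4334+.06*.8545,-.1639-.06*.5195,.01,58.7)])
c=cam('wrist');save('w16',capture('wrist'))
E
```

```text
from [ 4.35600e-01 -1.65900e-01  1.17000e-02  5.83732e+01]
[ 4.85e-01 -1.95e-01  1.00e-02  5.87e+01] -> [-0.38, 0.006, 0.011] az -0.0009
```

carry_out:
  deltas:
    - [[-0.03, 0, 0, 0, 0, 0, 1], [-0.09, 0, 0, 0, 0, 0, 1], [-0.16, 0.002, 0, 0, 0, 0, 1], [-0.23, 0.004, 0, 0, 0, -0.001, 1], [-0.3, 0.006, 0, 0, 0, -0.001, 1], [-0.37, 0.006, 0, 0, 0, -0.001, 1], [-0.44, 0.006, 0, 0, 0, -0.001, 1], [-0.51, 0.006, 0, 0, 0, -0.001, 1], [-0.56, 0.006, 0, 0, 0, -0.001, 1], [-0.58, 0.006, 0, 0, 0, -0.001, 1]]

```text
time_s: 61.78
position: [0.5064, -0.2076, 0.0115]
tcp_rot: [[-0.856, 0.517, -0.007], [0.517, 0.856, 0.005], [0.008, 0.0, -1.0]]
force: [-7.9, 3.5, 14.1]
opening: 0.16
grasp_force: 30.0
```

```bash
python3 - <<'E'
from h import *
plan([(.570,-.2465,.01,58.7)]); s=telemetry.read_state();print(s['force'],s['moment'],s['opening'])
save('w17',capture('wrist'))
E
```

```text
from [ 5.06400e-01 -2.07600e-01  1.15000e-02  5.88364e+01]
[ 5.70e-01 -2.46e-01  1.00e-02  5.87e+01] -> [-0.497, -0.003, 0.01] az 0.0004 
[-7.93799738  3.48974657 14.05075421] [0.8574702  1.5917151  0.03314998] 0.15954685772456864
```

View pics/w17.png

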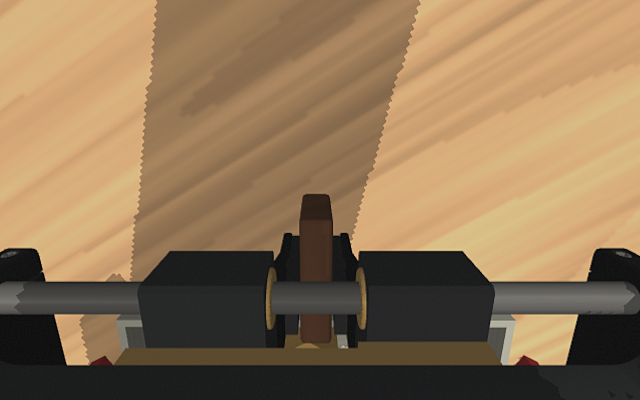

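The view shows the tray centred between the lead-ins, with the red tips at (103,360) and (527,360) symmetric about the handle. I keep pushing.

carry_out:
  deltas:
    - [[-0.03, 0, 0, 0, 0, 0, 1], [-0.08, 0, 0, 0, 0, 0, 1], [-0.13, 0, 0, 0, 0, 0, 1], [-0.18, 0, 0, 0, 0, 0, 1], [-0.23, 0, 0, 0, 0, 0, 1], [-0.28, 0, 0, 0, 0, 0, 1], [-0.32, 0, 0, 0, 0, 0, 1], [-0.36, 0, 0, 0, 0, 0, 1], [-0.38, 0, 0, 0, 0, 0, 1], [-0.4, 0, 0, 0, 0, 0, 1]]

```text
time_s: 62.67
position: [0.5565, -0.2378, 0.0115]
tcp_rot: [[-0.856, 0.517, -0.009], [0.517, 0.856, 0.006], [0.011, 0.0, -1.0]]
force: [-8.0, 5.3, 13.1]
opening: 0.154
grasp_force: 30.0
```

carry_out:
  deltas:
    - [[-0.01, 0, 0, 0, 0, 0, 1], [-0.02, 0, 0, 0, 0, 0, 1], [-0.03, 0, 0, 0, 0, 0, 1], [-0.04, 0, 0, 0, 0, 0, 1], [-0.05, 0, 0, 0, 0, 0, 1], [-0.06, 0, 0, 0, 0, 0, 1], [-0.07, 0, 0, 0, 0, 0, 1], [-0.08, 0, 0, 0, 0, 0, 1], [-0.08, 0, 0, 0, 0, 0, 1], [-0.08, 0, 0, 0, 0, 0, 1]]

```text
time_s: 63.5
position: [0.5672, -0.2443, 0.0115]
tcp_rot: [[-0.856, 0.517, -0.008], [0.517, 0.856, 0.005], [0.009, 0.0, -1.0]]
force: [-5.8, 4.4, 9.8]
opening: 0.157
grasp_force: 30.0
```

carry_out:
  deltas:
    - [[-0.005, 0, 0, 0, 0, 0, 1], [-0.01, 0, 0, 0, 0, 0, 1], [-0.015, 0, 0, 0, 0, 0, 1], [-0.02, 0, 0, 0, 0, 0, 1], [-0.025, 0, 0, 0, 0, 0, 1], [-0.03, 0, 0, 0, 0, 0, 1], [-0.035, 0, 0, 0, 0, 0, 1], [-0.04, 0, 0, 0, 0, 0, 1], [-0.04, 0, 0, 0, 0, 0, 1], [-0.04, 0, 0, 0, 0, 0, 1]]

```text
time_s: 64.33
position: [0.5722, -0.2473, 0.0115]
tcp_rot: [[-0.856, 0.517, -0.008], [0.517, 0.856, 0.005], [0.01, 0.0, -1.0]]
force: [-5.8, 3.8, 10.0]
opening: 0.156
grasp_force: 30.0
```

carry_out:
  deltas:
    - [[-0.005, 0, 0, 0, 0, 0, 1], [-0.01, 0, 0, 0, 0, 0, 1], [-0.015, 0, 0, 0, 0, 0, 1], [-0.02, 0, 0, 0, 0, 0, 1], [-0.025, 0, 0, 0, 0, 0, 1], [-0.03, 0, 0, 0, 0, 0, 1], [-0.035, 0, 0, 0, 0, 0, 1], [-0.04, 0, 0, 0, 0, 0, 1], [-0.04, 0, 0, 0, 0, 0, 1], [-0.04, 0, 0, 0, 0, 0, 1]]

```text
time_s: 65.17
position: [0.5724, -0.2475, 0.0114]
tcp_rot: [[-0.856, 0.517, -0.019], [0.517, 0.856, 0.011], [0.022, 0.0, -1.0]]
force: [-14.1, 7.5, 18.0]
opening: 0.161
grasp_force: 30.0
```

carry_out:
  deltas:
    - [[-0.01, 0, 0, 0, 0, 0, 1], [-0.02, 0, 0, 0, 0, 0, 1], [-0.02, 0, 0, 0, 0, 0, 1], [-0.02, 0, 0, 0, 0, 0, 1], [0, 0, 0, 0, 0, 0, 1], [0.02, 0, 0, 0, 0, 0, 1], [0.02, 0, 0, 0, 0, 0, 0.7], [0.02, 0, 0, 0, 0, 0, 0.4], [0.02, 0, 0, 0, 0, 0, 0.4], [0.02, 0, 0, 0, 0, 0, 0.4]]

```text
time_s: 66.0
position: [0.5792, -0.2522, 0.0108]
tcp_rot: [[-0.855, 0.518, 0.002], [0.518, 0.855, -0.001], [-0.002, 0.0, -1.0]]
force: [0.4, 0.1, -0.5]
opening: 0.275
grasp_force: 0.0
```

carry_out:
  deltas:
    - [[0, 0, -0.1, 0, 0, 0, 0.4], [0, 0, -0.25, 0, 0, 0, 0.4], [0, 0, -0.4, 0, 0, 0, 0.4], [0, 0, -0.6, 0, 0, 0, 0.4], [0, 0, -0.8, 0, 0, 0, 0.4], [0, 0, -1, 0, 0, 0, 0.4], [0, 0, -1, 0, 0, 0, 0.4], [0, 0, -1, 0, 0, 0, 0.4], [0, 0, -1, 0, 0, 0, 0.4], [0, 0, -1, 0, 0, 0, 0.4]]

```text
time_s: 66.83
position: [0.5776, -0.2513, 0.1587]
tcp_rot: [[-0.855, 0.518, -0.003], [0.518, 0.855, 0.002], [0.003, 0.0, -1.0]]
force: [-0.8, -0.0, 0.6]
opening: 0.301
grasp_force: 0.0
```

```bash
python3 - <<'E'
from h import *
c=cam('wrist');im=capture('wrist');save('w18',im);np.savez('w18.npz',K=c[0],T=c[1]);print(pose())
r=im.astype(int)
# handle block: dark brown, expected at tray home
u=np.array([.8565,-.5165]);C=np.array([.5724,-.2475])+.084*u
print('pred centre',C,'handle end px',proj(c,[*(C-.11*u),.04]),'rim mid px',proj(c,[*(C-.05*u),.022]))
e=proj(c,[*(C-.11*u),.04]);k=int(e[0]);v=int(e[1]);print(r[v-14:v+15,k].sum(1))
n=np.array([-u[1],u[0]])
for y in(-.06,.06):
    q=proj(c,[*(C-.05*u+y*n),.022]);k,v=int(q[0]),int(q[1]);print(q,r[v-10:v+11,k].sum(1) if v<390 else '')
plan([(.47,-.12,.16,58),(.43,.02,.16,40),(.405,.16,.16,22)])
E
```

```text
[np.float64(0.5775702627356759), np.float64(-0.2512761590985196), np.float64(0.15848618575706674), np.float64(58.796776624657305)]
pred centre [ 0.644346 -0.290886] handle end px [316.39014306 148.48003699] rim mid px [316.36420699 211.93035634]
[516 515 520 525 531 516 368 104 137 139 120  93 121 156 134 168 202 202
 194 198 206 204 200 207 206 200 206 206 201]
[249.23645867 211.9870392 ] [394 385 315 220 233 235 237 232 222 270 355 369 367 348 272 196 204 212
 215 211 198]
[383.49102622 211.87367425] [528 503 386 307 318 320 324 333 312 399 509 499 502 466 367 353 360 347
 407 507 505]
from [ 0.5776 -0.2513  0.1585 58.7968]
[ 0.47 -0.12  0.16 58.  ] -> [1.067, 0.377, -0.01] az 0.0022 BIG
[4.3e-01 2.0e-02 1.6e-01 4.0e+01] -> [0.721, 0.65, -0.0] az 0.05 
[ 0.405  0.16   0.16  22.   ] -> [0.822, 0.472, -0.0] az 0.05
```

```bash
python3 - <<'E'
from h import *
z=np.load('w18.npz');c=(z['K'],z['T']);u=np.array([.8565,-.5165])
e=px(c,316.4,141.5,.04)[:2];C=np.array([.644346,-.290886]);print('end rel pred home centre',(e-C)@u,'expected -.110')
r1=px(c,249,203.5,.022)[:2];print('rim',(r1-C)@u,'expected -.050')
# stop bar / red edge beyond tray: scan along midline forward
im=cv2.cvtColor(cv2.imread('pics/w14.png'),cv2.COLOR_BGR2RGB)
s=e-.04*u
plan([(*s,.15,58.8),(*s,.016,58.8)])
E
```

```text
end rel pred home centre -0.11560025030587714 expected -.110
rim -0.058005958405940854 expected -.050
from [ 0.5776 -0.2513  0.1585 58.7968]
[ 0.511 -0.211  0.15  58.8  ] -> [0.52, 0.003, 0.057] az -0.0 
[ 5.11e-01 -2.11e-01  1.60e-02  5.88e+01] -> [0.0, 0.0, 0.893] az -0.0
```

carry_out:
  deltas:
    - [[0.12, 0, 0, 0, 0, 0, 1], [0.25, 0, 0, 0, 0, 0, 1], [0.4, 0, 0, 0, 0, 0, 1], [0.52, 0.003, 0.05, 0, 0, 0, 1], [0.52, 0.003, 0.25, 0, 0, 0, 1], [0.52, 0.003, 0.45, 0, 0, 0, 1], [0.52, 0.003, 0.65, 0, 0, 0, 1], [0.52, 0.003, 0.85, 0, 0, 0, 1], [0.52, 0.003, 0.95, 0, 0, 0, 1], [0.52, 0.003, 0.95, 0, 0, 0, 1]]

```text
time_s: 67.72
position: [0.5089, -0.2092, 0.0132]
tcp_rot: [[-0.855, 0.518, -0.008], [0.518, 0.855, 0.006], [0.01, 0.0, -1.0]]
force: [-0.3, 0.1, 0.1]
opening: 0.002
grasp_force: 0.0
```

carry_out:
  deltas:
    - [[-0.02, 0, 0, 0, 0, 0, 1], [-0.05, 0, 0, 0, 0, 0, 1], [-0.08, 0, 0, 0, 0, 0, 1], [-0.11, 0, 0, 0, 0, 0, 1], [-0.14, 0, 0, 0, 0, 0, 1], [-0.16, 0, 0, 0, 0, 0, 1], [-0.17, 0, 0, 0, 0, 0, 1], [-0.18, 0, 0, 0, 0, 0, 1], [-0.19, 0, 0, 0, 0, 0, 1], [-0.2, 0, 0, 0, 0, 0, 1]]

```text
time_s: 68.55
position: [0.5376, -0.2266, 0.0178]
tcp_rot: [[-0.855, 0.518, -0.0], [0.518, 0.855, 0.0], [0.0, 0.0, -1.0]]
force: [-0.3, -0.5, -0.6]
opening: 0.005
grasp_force: 0.0
```

carry_out:
  deltas:
    - [[-0.005, 0, 0, 0, 0, 0, 1], [-0.01, 0, 0, 0, 0, 0, 1], [-0.015, 0, 0, 0, 0, 0, 1], [-0.02, 0, 0, 0, 0, 0, 1], [-0.025, 0, 0, 0, 0, 0, 1], [-0.03, 0, 0, 0, 0, 0, 1], [-0.035, 0, 0, 0, 0, 0, 1], [-0.035, 0, 0, 0, 0, 0, 1], [-0.035, 0, 0, 0, 0, 0, 1], [-0.035, 0, 0, 0, 0, 0, 1]]

```text
time_s: 69.38
position: [0.5389, -0.2272, 0.0175]
tcp_rot: [[-0.856, 0.518, -0.007], [0.518, 0.856, 0.004], [0.008, 0.0, -1.0]]
force: [-7.0, 2.5, 4.7]
opening: 0.005
grasp_force: 3.5
```

carry_out:
  deltas:
    - [[-0.005, 0, 0, 0, 0, 0, 1], [-0.01, 0, 0, 0, 0, 0, 1], [-0.015, 0, 0, 0, 0, 0, 1], [-0.02, 0, 0, 0, 0, 0, 1], [-0.025, 0, 0, 0, 0, 0, 1], [-0.03, 0, 0, 0, 0, 0, 1], [-0.035, 0, 0, 0, 0, 0, 1], [-0.04, 0, 0, 0, 0, 0, 1], [-0.04, 0, 0, 0, 0, 0, 1], [-0.04, 0, 0, 0, 0, 0, 1]]

```text
time_s: 70.22
position: [0.5389, -0.2271, 0.0169]
tcp_rot: [[-0.856, 0.517, -0.018], [0.517, 0.856, 0.011], [0.021, 0.0, -1.0]]
force: [-13.4, 6.6, 10.4]
opening: 0.003
grasp_force: 7.5
```

carry_out:
  deltas:
    - [[-0.005, 0, 0, 0, 0, 0, 1], [-0.01, 0, 0, 0, 0, 0, 1], [-0.015, 0, 0, 0, 0, 0, 1], [-0.02, 0, 0, 0, 0, 0, 1], [-0.025, 0, 0, 0, 0, 0, 1], [-0.03, 0, 0, 0, 0, 0, 1], [-0.035, 0, 0, 0, 0, 0, 1], [-0.04, 0, 0, 0, 0, 0, 1], [-0.04, 0, 0, 0, 0, 0, 1], [-0.04, 0, 0, 0, 0, 0, 1]]

```text
time_s: 71.05
position: [0.5389, -0.227, 0.0165]
tcp_rot: [[-0.856, 0.517, -0.029], [0.516, 0.856, 0.017], [0.034, 0.0, -0.999]]
force: [-20.6, 8.7, 16.5]
opening: 0.008
grasp_force: 11.6
```

carry_out:
  deltas:
    - [[0.1, 0, 0, 0, 0, 0, 1], [0.25, 0, 0, 0, 0, 0, 1], [0.35, 0, -0.1, 0, 0, 0, 1], [0.35, 0, -0.3, 0, 0, 0, 0.45], [0.35, 0, -0.5, 0, 0, 0, 0.45], [0.35, 0, -0.75, 0, 0, 0, 0.45], [0.35, 0, -0.95, 0, 0, 0, 0.45], [0.35, 0, -0.95, 0, 0, 0, 0.45], [0.35, 0, -0.95, 0, 0, 0, 0.45], [0.35, 0, -0.95, 0, 0, 0, 0.45]]

```text
time_s: 71.88
position: [0.5075, -0.2083, 0.1601]
tcp_rot: [[-0.855, 0.518, 0.0], [0.518, 0.855, -0.0], [-0.0, 0.0, -1.0]]
force: [0.5, -0.8, 0.0]
opening: 0.272
grasp_force: 0.0
```

```bash
python3 - <<'E'
from h import *
plan([(.46,-.08,.16,45),(.43,.05,.16,30),(.4151,.1635,.16,21.8)])
E
```

```text
from [ 0.5075 -0.2083  0.1601 58.7953]
[ 0.46 -0.08  0.16 45.  ] -> [0.714, 0.568, 0.001] az 0.0383 
[ 0.43  0.05  0.16 30.  ] -> [0.754, 0.471, -0.0] az 0.0417 
[ 0.415  0.164  0.16  21.8  ] -> [0.705, 0.292, -0.0] az 0.0228
```

carry_out:
  deltas:
    - [[0.17, 0.14, 0, 0, 0, 0.01, 0.45], [0.35, 0.28, 0, 0, 0, 0.02, 0.45], [0.53, 0.42, 0, 0, 0, 0.03, 0.45], [0.714, 0.568, 0, 0, 0, 0.038, 0.45], [0.714, 0.568, 0, 0, 0, 0.038, 0.45], [0.714, 0.568, 0, 0, 0, 0.038, 0.45], [0.714, 0.568, 0, 0, 0, 0.038, 0.45], [0.714, 0.568, 0, 0, 0, 0.038, 0.45], [0.714, 0.568, 0, 0, 0, 0.038, 0.45], [0.714, 0.568, 0, 0, 0, 0.038, 0.45]]

```text
time_s: 72.72
position: [0.4606, -0.0811, 0.1601]
tcp_rot: [[-0.708, 0.707, 0.0], [0.707, 0.708, -0.0], [-0.0, 0.0, -1.0]]
force: [-0.1, 0.2, 0.2]
opening: 0.274
grasp_force: 0.0
```

carry_out:
  deltas:
    - [[0.19, 0.12, 0, 0, 0, 0.01, 0.45], [0.38, 0.24, 0, 0, 0, 0.02, 0.45], [0.57, 0.36, 0, 0, 0, 0.03, 0.45], [0.754, 0.471, 0, 0, 0, 0.042, 0.45], [0.754, 0.471, 0, 0, 0, 0.042, 0.45], [0.754, 0.471, 0, 0, 0, 0.042, 0.45], [0.754, 0.471, 0, 0, 0, 0.042, 0.45], [0.754, 0.471, 0, 0, 0, 0.042, 0.45], [0.754, 0.471, 0, 0, 0, 0.042, 0.45], [0.754, 0.471, 0, 0, 0, 0.042, 0.45]]

```text
time_s: 73.55
position: [0.4304, 0.0488, 0.1603]
tcp_rot: [[-0.498, 0.867, 0.0], [0.867, 0.498, -0.0], [-0.0, 0.0, -1.0]]
force: [0.3, 0.2, 0.2]
opening: 0.277
grasp_force: 0.0
```

carry_out:
  deltas:
    - [[0.17, 0.07, 0, 0, 0, 0.006, 0.45], [0.35, 0.14, 0, 0, 0, 0.012, 0.45], [0.53, 0.21, 0, 0, 0, 0.018, 0.45], [0.705, 0.292, 0, 0, 0, 0.022, 0.45], [0.705, 0.292, 0, 0, 0, 0.022, 0.45], [0.705, 0.292, 0, 0, 0, 0.022, 0.45], [0.705, 0.292, 0, 0, 0, 0.022, 0.45], [0.705, 0.292, 0, 0, 0, 0.022, 0.45], [0.705, 0.292, 0, 0, 0, 0.022, 0.45], [0.705, 0.292, 0, 0, 0, 0.022, 0.45]]

```text
time_s: 74.38
position: [0.4151, 0.1623, 0.1604]
tcp_rot: [[-0.374, 0.927, -0.0], [0.927, 0.374, -0.0], [-0.0, -0.0, -1.0]]
force: [0.6, -0.1, 0.1]
opening: 0.274
grasp_force: 0.0
```

```bash
python3 - <<'E'
from h import *
c=cam('wrist');im=capture('wrist');save('w19',im);hs=cv2.cvtColor(im,cv2.COLOR_RGB2HSV)
h=np.array([.4151,.1635]);n=RD[:,1];x=RD[:,0]
for y in(.02,.035):
    u=proj(c,[*(h+y*n),.05]);k,v=int(u[0]),int(u[1]);print(u,hs[v,k-22:k+23:2].tolist())
plan([(*h,.03,21.8)])
E
```

```text
[315.85629538 164.26298544] [[17, 109, 194], [16, 112, 194], [16, 108, 194], [18, 104, 194], [20, 99, 195], [20, 98, 195], [19, 101, 194], [17, 109, 194], [16, 113, 194], [15, 114, 193], [16, 120, 155], [19, 140, 155], [18, 143, 177], [18, 142, 188], [19, 142, 171], [19, 140, 157], [19, 140, 131], [16, 111, 106], [16, 111, 138], [16, 110, 174], [18, 106, 202], [18, 104, 203], [17, 109, 159]]
[315.94037286 145.16414727] [[16, 113, 192], [16, 113, 194], [16, 112, 194], [16, 110, 194], [16, 110, 195], [16, 110, 194], [17, 108, 194], [19, 104, 194], [20, 101, 195], [20, 100, 197], [18, 114, 143], [19, 142, 156], [19, 142, 176], [18, 141, 188], [18, 141, 172], [18, 141, 159], [19, 139, 134], [16, 113, 113], [15, 113, 138], [17, 110, 193], [16, 109, 196], [16, 113, 194], [16, 111, 193]]
from [ 0.4151  0.1625  0.1603 21.986 ]
[ 0.415  0.164  0.03  21.8  ] -> [0.006, 0.002, 0.869] az 0.0005
```

carry_out:
  deltas:
    - [[0, 0.022, 0.2, 0, 0, 0, 0.45], [0, 0.022, 0.4, 0, 0, 0, 0.45], [0, 0.022, 0.6, 0, 0, 0, 0.45], [0, 0.022, 0.75, 0, 0, 0, 0.45], [0, 0.022, 0.85, 0, 0, 0, 0.45], [0, 0.022, 0.87, 0, 0, 0, 0.45], [0, 0.022, 0.87, 0, 0, 0, 1], [0, 0.022, 0.87, 0, 0, 0, 1], [0, 0.022, 0.87, 0, 0, 0, 1], [0, 0.022, 0.87, 0, 0, 0, 1]]

```text
time_s: 75.27
position: [0.4186, 0.1645, 0.0308]
tcp_rot: [[-0.376, 0.927, 0.002], [0.927, 0.376, 0.0], [-0.001, 0.002, -1.0]]
force: [0.5, -1.7, -1.3]
opening: 0.111
grasp_force: 30.0
```

carry_out:
  deltas:
    - [[0, 0.03, 0, 0, 0, 0, 1], [0, 0.09, 0, 0, 0, 0, 1], [0, 0.17, 0, 0, 0, 0, 1], [0, 0.26, 0, 0, 0, 0, 1], [0, 0.35, 0, 0, 0, 0, 1], [0, 0.44, 0, 0, 0, 0, 1], [0, 0.52, 0, 0, 0, 0, 1], [0, 0.59, 0, 0, 0, 0, 1], [0, 0.63, 0, 0, 0, 0, 1], [0, 0.65, 0, 0, 0, 0, 1]]

```text
time_s: 76.1
position: [0.5098, 0.2016, 0.0308]
tcp_rot: [[-0.376, 0.927, 0.003], [0.927, 0.376, 0.0], [-0.001, 0.002, -1.0]]
force: [-1.3, -2.4, 4.5]
opening: 0.115
grasp_force: 30.0
```

carry_out:
  deltas:
    - [[0, 0.02, 0, 0, 0, 0, 1], [0, 0.06, 0, 0, 0, 0, 1], [0, 0.1, 0, 0, 0, 0, 1], [0, 0.14, 0, 0, 0, 0, 1], [0, 0.18, 0, 0, 0, 0, 1], [0, 0.22, 0, 0, 0, 0, 1], [0, 0.26, 0, 0, 0, 0, 1], [0, 0.29, 0, 0, 0, 0, 1], [0, 0.31, 0, 0, 0, 0, 1], [0, 0.32, 0, 0, 0, 0, 1]]

```text
time_s: 76.93
position: [0.5534, 0.2193, 0.0308]
tcp_rot: [[-0.376, 0.927, 0.001], [0.927, 0.376, 0.0], [-0.0, 0.001, -1.0]]
force: [-0.2, -1.8, 5.3]
opening: 0.114
grasp_force: 30.0
```

Now I creep it shut.

carry_out:
  deltas:
    - [[0, 0.01, 0, 0, 0, 0, 1], [0, 0.02, 0, 0, 0, 0, 1], [0, 0.03, 0, 0, 0, 0, 1], [0, 0.04, 0, 0, 0, 0, 1], [0, 0.05, 0, 0, 0, 0, 1], [0, 0.06, 0, 0, 0, 0, 1], [0, 0.07, 0, 0, 0, 0, 1], [0, 0.08, 0, 0, 0, 0, 1], [0, 0.08, 0, 0, 0, 0, 1], [0, 0.08, 0, 0, 0, 0, 1]]

```text
time_s: 77.77
position: [0.5578, 0.2211, 0.0307]
tcp_rot: [[-0.377, 0.926, -0.013], [0.926, 0.377, -0.005], [0.0, -0.014, -1.0]]
force: [-8.3, -7.6, 15.0]
opening: 0.114
grasp_force: 30.0
```

carry_out:
  deltas:
    - [[0, 0.005, 0, 0, 0, 0, 1], [0, 0.01, 0, 0, 0, 0, 1], [0, 0.015, 0, 0, 0, 0, 1], [0, 0.02, 0, 0, 0, 0, 1], [0, 0.025, 0, 0, 0, 0, 1], [0, 0.03, 0, 0, 0, 0, 1], [0, 0.035, 0, 0, 0, 0, 1], [0, 0.04, 0, 0, 0, 0, 1], [0, 0.04, 0, 0, 0, 0, 1], [0, 0.04, 0, 0, 0, 0, 1]]

```text
time_s: 78.6
position: [0.5577, 0.2212, 0.0305]
tcp_rot: [[-0.379, 0.925, -0.025], [0.926, 0.378, -0.01], [0.001, -0.027, -1.0]]
force: [-17.6, -13.8, 23.0]
opening: 0.117
grasp_force: 30.0
```

carry_out:
  deltas:
    - [[0, -0.03, 0, 0, 0, 0, 1], [0, -0.06, 0, 0, 0, 0, 1], [0, -0.08, 0, 0, 0, 0, 1], [0, -0.08, 0, 0, 0, 0, 1], [0, -0.08, 0, 0, 0, 0, 0.6], [0, -0.08, 0, 0, 0, 0, 0.45], [0, -0.08, 0, 0, 0, 0, 0.45], [0, -0.08, 0, 0, 0, 0, 0.45], [0, -0.08, -0.1, 0, 0, 0, 0.45], [0, -0.08, -0.2, 0, 0, 0, 0.45]]

```text
time_s: 79.43
position: [0.5573, 0.2215, 0.0588]
tcp_rot: [[-0.376, 0.927, -0.003], [0.927, 0.376, -0.0], [0.001, -0.003, -1.0]]
force: [0.3, -0.8, 0.3]
opening: 0.273
grasp_force: 0.0
```

carry_out:
  deltas:
    - [[0, 0, -0.2, 0, 0, 0, 0.45], [0, 0, -0.4, 0, 0, 0, 0.45], [0, 0, -0.6, 0, 0, 0, 0.45], [0.1, 0, -0.8, 0, 0, 0, 0.45], [0.2, -0.1, -0.95, 0, 0, 0, 0.45], [0.2, -0.1, -0.95, 0, 0, 0, 0.45], [0.2, -0.1, -0.95, 0, 0, 0, 0.45], [0.2, -0.1, -0.95, 0, 0, 0, 0.45], [0.2, -0.1, -0.95, 0, 0, 0, 0.45], [0.2, -0.1, -0.95, 0, 0, 0, 0.45]]

```text
time_s: 80.27
position: [0.5329, 0.2431, 0.2006]
tcp_rot: [[-0.375, 0.927, -0.003], [0.927, 0.375, -0.001], [0.0, -0.003, -1.0]]
force: [-0.4, 0.1, 0.0]
opening: 0.278
grasp_force: 0.0
```

```bash
python3 - <<'E'
from h import *
c=cam('wrist');im=capture('wrist');save('w20',im);print(pose())
g=cv2.cvtColor(im,cv2.COLOR_RGB2HSV).astype(int)
c0=None
for v in(75,110,140,170,200,225):
    row=im[v].astype(int)
    # dark drawer front: V<~110 ; cabinet top: sat>130 after
    dark=np.where(g[v,300:440,2]<115)[0]+300
    sat=cv2.blur(g[v,:,1].astype(np.float32).reshape(1,-1),(5,1))[0]
    a=dark.min() if len(dark) else None
    print(v,a,dark.max() if len(dark) else None, [int(x) for x in g[v,340:430:5,1]],[int(x) for x in g[v,340:430:5,2]])
E
```

```text
[np.float64(0.5329679120542817), np.float64(0.2430818314070259), np.float64(0.20073042176601963), np.float64(22.03502824057077)]
75 370 413 [113, 116, 114, 111, 111, 107, 113, 119, 136, 132, 136, 113, 111, 110, 109, 142, 143, 139] [196, 196, 192, 196, 196, 197, 45, 43, 90, 89, 86, 154, 147, 141, 148, 162, 161, 152]
110 368 410 [109, 112, 107, 104, 107, 106, 137, 121, 138, 133, 126, 98, 109, 112, 129, 138, 141, 143] [196, 196, 198, 197, 197, 198, 41, 42, 94, 90, 79, 198, 199, 146, 73, 166, 154, 164]
140 367 408 [105, 102, 104, 98, 102, 100, 139, 130, 140, 132, 100, 103, 109, 111, 141, 140, 140, 141] [197, 198, 197, 197, 198, 207, 44, 61, 93, 89, 205, 196, 152, 151, 156, 158, 149, 170]
170 338 406 [114, 99, 101, 100, 106, 114, 136, 137, 135, 142, 99, 111, 111, 133, 141, 138, 142, 140] [155, 198, 197, 198, 197, 145, 45, 91, 96, 86, 199, 197, 149, 71, 159, 155, 165, 158]
200 337 404 [114, 108, 112, 111, 114, 111, 128, 135, 138, 105, 106, 24, 45, 141, 142, 141, 141, 144] [141, 196, 196, 197, 192, 39, 42, 96, 96, 112, 206, 217, 165, 141, 158, 145, 166, 156]
225 337 402 [114, 112, 113, 113, 113, 122, 118, 138, 137, 103, 113, 28, 67, 142, 140, 141, 140, 138] [155, 191, 187, 180, 180, 44, 41, 96, 95, 201, 142, 209, 106, 153, 155, 159, 158, 155]
```

```bash
python3 - <<'E'
from h import *
def meas(n,c):
    im=cv2.imread(f'pics/{n}.png');g=cv2.cvtColor(im,cv2.COLOR_BGR2HSV).astype(int)
    for v in range(100,225,12):
        V=g[v,:,2]
        a=next((x for x in range(345,400) if V[x]<60 and V[x+1]>=66),None)
        if a is None: continue
        e=next((x for x in range(a+18,440) if g[v,x:x+8,1].min()>125 and g[v,x:x+8,2].min()>130),None)
        if e is None: continue
        p=px(c,a+.5,v,.062);q=px(c,e-.5,v,.075);print(v,a,e,((q-p)[:2]@RD[:,0]).round(4),((p[:2]-[.5577,.2212])@RD[:,0]).round(4))
meas('w20',cam('wrist'))
E
```

```text
112 376 411 0.0248 0.0352
124 375 410 0.025 0.0349
136 375 410 0.0253 0.0354
148 374 409 0.0256 0.0351
160 374 408 0.025 0.0357
172 373 407 0.0253 0.0354
184 372 406 0.0256 0.0351
196 372 405 0.025 0.0356
208 371 404 0.0253 0.0353
220 371 403 0.0247 0.0359
```

```bash
python3 - <<'E'
from h import *
c=cam('scene');im=capture('scene');save('s3',im);u=np.array([.8565,-.5165]);C=np.array([.6413,-.2888]);n=np.array([.5165,.8565])
for x in(-.16,-.14,-.125,-.115,-.105,-.095,-.08,-.065,-.05):
    q=proj(c,[*(C+x*u),.04]).round().astype(int);print(x,q,im[q[1],q[0]])
d=cam('side');im=capture('side');save('d3',im)
for x in(-.16,-.14,-.125,-.115,-.105,-.095,-.08,-.065,-.05):
    q=proj(d,[*(C+x*u),.036]).round().astype(int);print(x,q,im[q[1],q[0]])
s=telemetry.read_state();print(s['force'],s['time_s'])
E
```

```text
-0.16 [237 167] [121  78  47]
-0.14 [232 171] [130  87  55]
-0.125 [228 173] [133  88  54]
-0.115 [225 175] [131  86  51]
-0.105 [223 177] [102  64  34]
-0.095 [220 179] [90 54 28]
-0.08 [216 182] [94 60 39]
-0.065 [212 184] [91 50 28]
-0.05 [208 187] [96 57 35]
-0.16 [326 270] [158 113  66]
-0.14 [335 271] [160 114  66]
-0.125 [341 273] [176 125  70]
-0.115 [346 273] [172 123  71]
-0.105 [350 274] [81 50 28]
-0.095 [354 275] [78 47 27]
-0.08 [361 276] [79 49 28]
-0.065 [368 277] [79 48 28]
-0.05 [374 278] [94 72 50]
[-0.32968459 -0.60940066  0.19510592] 80.4167
```

Both fixed cameras show the handle block ending at about -110 mm from the expected home centre, so the tray is home. I hand the job in.

```bash
python3 -c "
from rig import job
print(job.hand_in())"
```

```text
the job is handed in; nothing more can be done
None
```

I handed the job in at about 80 s, though no verdict came back: all five brass sleeves are in the tray, the tray is pushed firmly against the press stop, and the drawer is shut with caps, couplings and stopper inside; one sleeve got nudged but stayed in the tray.

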